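# Shim the low end of a packing-line conveyor

## Robot

A 6-joint arm with a two-finger parallel gripper is mounted at the origin on the work surface. World frame = base frame: x ahead of the robot, y to its left, z up, the work surface at z = 0. Lengths are in mm, angles in rad, forces in N, time in s.
With the tool pointing down it reaches from about 400 to 925 mm from the base axis. Payload 12.5 kg.
Tool frame: the origin (TCP) lies at the very end of the fingers, on their centre line; the grasp point (between the pads) lies 19 mm behind it; y points along the fingers, z is the direction in which the jaws open and shut, and the axes are right-handed (so a half turn about y gives the same grasp; the last joint's range is limited). The gripper opens to 95 mm and grips with 3 to 60 N. Pads are 20 mm wide; open, the fingers measure 119 mm over their backs; the gripper's body (75 mm by 180 mm) begins 59 mm behind the grasp point.
Start: joints at [1.178, 0.491, 1.559, -0, 1.092, -0.106], TCP at [176.785, 599.495, 214.661] pointing down, gripper open.
Joint ranges: [-3.1, 3.1], [-0.84, 2.19], [0.05, 2.79], [-1.13, 4.28], [0.06, 2.93], [-2.69, 2.69]. Speed limits (rad/s): [2.22, 2.22, 2.79, 3.14, 3.14, 3.14].

## Interface

Orientations are given as [roll, pitch, yaw] about the fixed x, y, z axes, in that order (R = Rz(yaw) Ry(pitch) Rx(roll)).
In Python, from cell import env, optics gives the robot as it stands.
- The arm moves only by the tool drive_tool, never from a script. Its argument "steps" is a list of rows, each an object with "slide": the shift along the tool's x, y, z in m, a list of three; "dr": the turn, a rotation vector about the tool's x, y, z in rad, a list of three; "fingers": the finger opening in m, from 0 to 0.0951. A call has 1 to 5 rows; each row is the pose to reach, as a shift and turn from the pose commanded when the call began, along the tool's axes at that moment; what a row does not reach only later rows make up. A row lasts 1/12 s, in which the tool goes at most 41.7 mm and 7.16 degrees, less where a joint would pass 70% of its speed; a pose out of reach is approached as far as the arm can. A call with a gripper value outside its range is refused whole. The fingers move at their own pace and stop on an object; the grip force is fixed at half the most. Time passes only in rows, so rows that repeat a pose let the fingers close. It gives the time, the measured TCP pose, the force and the opening at its end, in the units of the state.
- env.state(): the state, without advancing time (a new reading comes with each control period).
- optics.read_camera(name): name is "side" or "top"; returns the picture (384x512x3 uint8, red, green, blue); there is no depth.
- optics.camera_model(name): a dict with "mtx" (3x3 intrinsics, pixels), "R" (3x3) and "t" (3): a world point X has camera coordinates R X + t. Camera axes: x right, y down, z forward; pixel columns grow to the right and rows downward; lengths in mm; the calibration is good to about 2 mm. A picture is of the moment at which its call begins. camera_model takes no time and is no camera call.
- env.job_done(): hands the job in, once; it reports no verdict.
The state is a dict: "t": time; "joints": joint angles; "qvel": joint speeds; "tau": joint torques, N m; "eef_pos": TCP position; "tcp_rot": TCP orientation; "ft_force": force on the tool from outside, world axes, zero at the start; "moment": the same for the moment, N m; "opening": opening from 0.0 (shut) to 1.0 (fully open).
Only numpy, scipy, OpenCV 4.12 (cv2) and the standard library are available. Lean on these libraries where they do the work, as an engineer would, in place of code of your own. Each camera call takes 0.05 s, during which the arm holds its last target.

## Task

Lever up the low end of the green roller conveyor with the orange-handled pry bar and park the bar under the yellow catch so that the end stays up by itself. Take the yellow shim by its block, slide it squarely under the conveyor's foot until the block is nearly at the foot and let it go; then free the bar from the catch so that the conveyor comes down on the shim, and leave the bar lying on its fulcrum. Do not disturb the other things.

Things in the scene. Friction and masses are not known exactly. Their poses are not given: they have to be found in the camera images.
- station: Fixed plywood board, 12 thick, that carries conveyor, sill, fulcrum and catch. Origin on the table, under the conveyor's free end face, mid-width. x: across the conveyor, away from the robot; y: along it from free end to hinge; z up. The pry bar sticks out to -y. 'Station' numbers below are mm in this frame. The conveyor spans x -95..95, y -10..345, up to 230 high.
- seat (a point): Middle of the place for the shim: top of the wooden sill, below the foot's middle, station (-60, 35, 45), axes as the station's. Sill: x -90..-30, y -45..75, top z 45. The shim goes in from the free end, nose first along +y, beside the bar.
- foot (a point): Conveyor's dark steel foot: middle of the lower edge of its end face, station (-60, 0, 45) at rest. The foot spans x -85..-35, y 0..70 and rests on the sill (z 45) at the start.
- stop_plate (a point): Lower edge of the yellow stop plate across the conveyor's free end, station (-60, -10, 100) at rest; the plate stands upright there, z 100..165, over the conveyor's full width (rising with it), above the shim's place. So for pushing the shim in, the gripper must lean back towards station -y (30 to 45 degrees from vertical) to clear it.
- fulcrum (a point): Top of the fulcrum's steel ridge, station (55, -50, 75): a round rod of radius 8 along x. The bar lies across it between two cheeks 29 apart, rising 18 above the ridge; they let it swing sideways 0.2 rad. Fulcrum block: x 25..85.
- catch (a point): Underside middle of the yellow catch lip, station (12, -170, 67). Lip: x -14..39, y -182..-158, z 67..79, on a red post at x -14..6. The bar (lane x 55) comes down past the lip's +x edge, swings to -x under it and is then held up against it by the load and friction. Swinging it back to +x frees it: it springs up.
- conveyor (a joint): Lift angle of the conveyor, rad, about its hinge (a line along x at station y 320, z 60): 0 at rest, 0.01 lifts the foot about 2.5 to 3.2 mm. About 0.07 with the bar parked under the catch (17 to 22 mm gap under the foot), about 0.04 on the shim. Lifting the end takes about 12 to 25 N at the beam, roughly 2 to 7 N at the bar's handle.
- bar: Loose steel pry bar, 0.45 kg, 20 wide, 12 thick, along its y. Origin on its axis, over the ridge (14 from the rod's axis). Claw tip at y 69, under the conveyor's end beam; round orange handle, 24 thick, y -158..-253. Starts straight in its lane, sloping up 0.2 rad to the handle. To pass under the catch: slope down 0.2 rad, then swing 0.2 rad (handle 40 to -x). Parked slope: 0.16 down.
- shim: Loose yellow shim with an upright wooden grip block on its tail, 0.15 kg. Plate x -12.5..82.5, 36 wide, 10 thick; block 25 (x) x 36 (y), up to z 44. Origin on the underside below the block's middle, nose to +x. Starts flat on the table. Pushed all the way in, its block meets the foot.
- drink_can: Bystander: orange drink can, 66 diameter, 115 tall, origin at its base.
- juice_bottle: Bystander: clear bottle with green cap, 68 diameter, 190 tall, origin at its base.
- tumbler: Bystander: yellow tumbler with black lid, 72 diameter, 180 tall, origin at its base.
- mug: Bystander: blue mug, 80 diameter, 90 tall, origin at its base.
- wrench: Bystander: wrench lying flat on the table.
- phone: Bystander: black phone, 75 x 150 x 12, flat on the table.
- twine_spool: Bystander: wooden spool, 70 diameter, 60 tall, origin at its base.
There are look-alikes about, which are no part of the job. Of the things that look like the shim, take the one that is nearest to the robot's base at the start.

How it is judged:
By the outcome, as a careful person would: the job done as asked, in the order asked, and still so for the second after the job is handed in, with the robot touching nothing.
It also fails if it takes over 64 s, if anything falls off the work surface, if the arm or the gripper's body presses on something with over 40 N, if the wrist force passes 120 N, or if a joint passes its speed limit or range.

## Working session

There is one attempt and no reset: what is moved stays moved. The work goes in short steps, Python scripts to look and compute and a tool call to move; the robot and the scene stay as the last step left them, time stands still between calls to the robot, and variables do not carry over. Pictures are saved under pics/ and viewed, and the job is handed in when it is done.

Besides the shell and the picture viewer there is one more tool, called after "Emit:" in YAML: its name, and indented under it one key for each argument. drive_tool: Moves the arm, as the interface text tells. Its arguments: {"type":"object","properties":{"steps":{"type":"array","items":{"type":"object","properties":{"slide":{"type":"array","items":{"type":"number"}},"dr":{"type":"array","items":{"type":"number"}},"fingers":{"type":"number"}}}}},"required":["steps"]}

```bash
ls; mkdir -p pics; python3 - <<'E'
from cell import env, optics
import cv2, numpy as np
print(env.state())
for n in("side","top"):
    im=optics.read_camera(n); cv2.imwrite(f"pics/{n}0.png",cv2.cvtColor(im,cv2.COLOR_RGB2BGR))
    m=optics.camera_model(n); print(n,m, -np.array(m["R"]).T@np.array(m["t"]))
E
```

```text
pics
{'t': 0.0, 'joints': array([ 1.17838682e+00,  4.91546145e-01,  1.55944992e+00, -6.45589755e-07,
        1.09171186e+00, -1.05586507e-01]), 'qvel': array([-0.00062528, -0.00013078, -0.00051357, -0.00065627,  0.00037107,
        0.00030007]), 'tau': array([ 1.82728993e-03, -6.12648010e+01, -2.58179176e+01,  6.93833898e-02,
        4.82627889e-02, -1.06901564e-04]), 'eef_pos': array([176.69153057, 599.24577675, 214.0699258 ]), 'tcp_rot': array([-1.57190544e+00,  1.16969189e-04, -2.86822771e-01]), 'ft_force': array([-0.74449304,  0.53586695,  0.60653162]), 'moment': array([ 0.00822483, -0.02167979, -0.02734366]), 'opening': 0.9982066525367012}
side {'mtx': array([[475.99262997,   0.        , 255.25596168],
       [  0.        , 475.99262997, 185.78825538],
       [  0.        ,   0.        ,   1.        ]]), 'R': array([[ 0.95448107, -0.29813373,  0.0090641 ],
       [-0.22385048, -0.73608324, -0.63880547],
       [ 0.19712139,  0.60769873, -0.7693149 ]]), 't': array([-534.14257225,  147.93648227, 1815.70611545])} [  185.03012089 -1153.75464785  1496.19392289]
top {'mtx': array([[366.54631288,   0.        , 255.33701752],
       [  0.        , 366.54631288, 192.6253834 ],
       [  0.        ,   0.        ,   1.        ]]), 'R': array([[-0.02284633, -0.99958427, -0.01758788],
       [-0.99545278,  0.02437217, -0.09208558],
       [ 0.09247595,  0.01540408, -0.99559576]]), 't': array([ -54.79325135,  573.66275906, 1286.47456694])} [ 450.83441174  -88.56883626 1332.67098991]
```

View pics/side0.png

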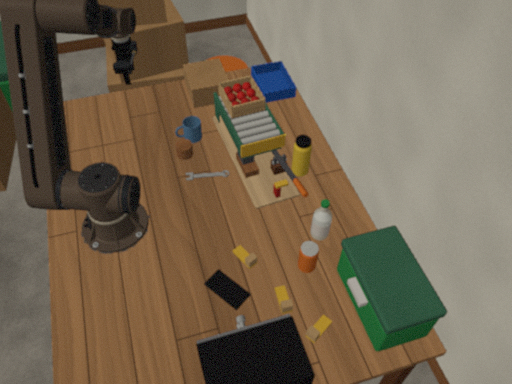

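View pics/top0.png

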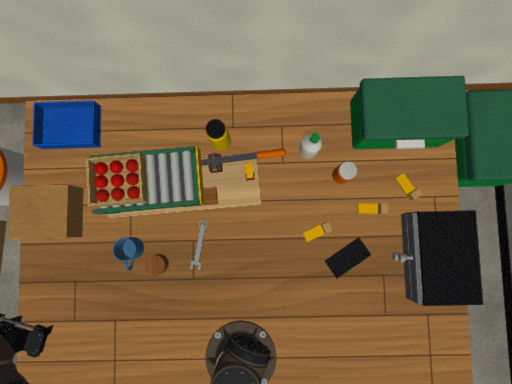

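```bash
cat > h.py <<'E'
import cv2, numpy as np
from cell import env, optics
def crop(im,x0,y0,x1,y1,s,fn):
    c=cv2.resize(im[y0:y1,x0:x1],None,fx=s,fy=s,interpolation=cv2.INTER_CUBIC)
    for x in range((x0+9)//10*10,x1,10):
        cv2.line(c,((x-x0)*s,0),((x-x0)*s,4 if x%50 else 12),(0,0,255),1)
        if x%20==0: cv2.putText(c,str(x),((x-x0)*s+2,12),0,.35,(0,0,255),1)
    for y in range((y0+9)//10*10,y1,10):
        cv2.line(c,(0,(y-y0)*s),(4 if y%50 else 12,(y-y0)*s),(0,0,255),1)
        if y%20==0: cv2.putText(c,str(y),(2,(y-y0)*s+12),0,.35,(0,0,255),1)
    cv2.imwrite(fn,c)
def snap(n,fn):
    im=cv2.cvtColor(optics.read_camera(n),cv2.COLOR_RGB2BGR); cv2.imwrite(fn,im); return im
M={n:{k:np.array(v) for k,v in optics.camera_model(n).items()} for n in("side","top")}
def proj(n,X):
    m=M[n]; c=m["mtx"]@(m["R"]@np.asarray(X,float)+m["t"]); return c[:2]/c[2]
def ray(n,uv,z):
    m=M[n]; d=m["R"].T@np.linalg.solve(m["mtx"],[*uv,1.]); C=-m["R"].T@m["t"]
    return C+d*(z-C[2])/d[2]
def tri(uvs,uvt):
    from scipy.optimize import least_squares
    f=lambda X:np.r_[proj("side",X)-uvs,proj("top",X)-uvt]
    r=least_squares(f,ray("top",uvt,50)); return r.x,r.fun
E
python3 - <<'E'
from h import *
t=cv2.imread("pics/top0.png"); s=cv2.imread("pics/side0.png")
crop(t,180,130,300,220,6,"pics/t0a.png")
crop(t,290,150,430,250,5,"pics/t0b.png")
crop(s,205,95,325,215,5,"pics/s0a.png")
crop(s,220,235,340,345,5,"pics/s0b.png")
E
```

```text
(no output)
```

View pics/t0a.png

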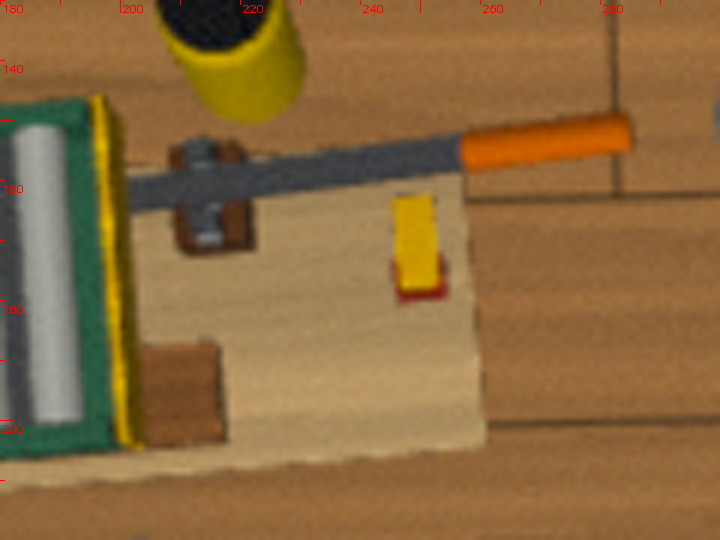

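View pics/t0b.png

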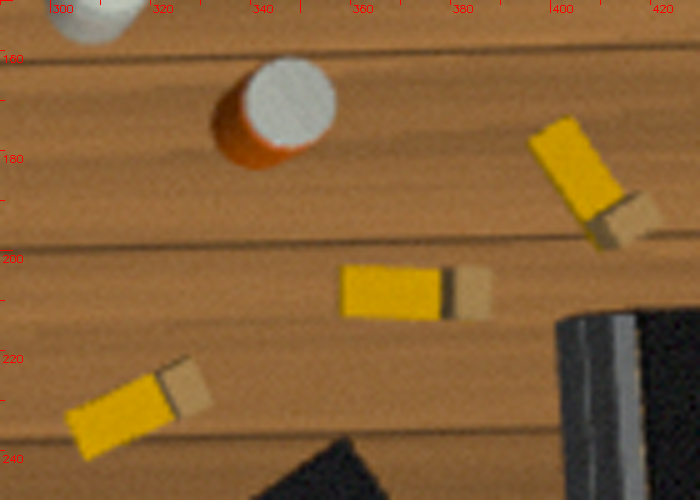

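View pics/s0a.png

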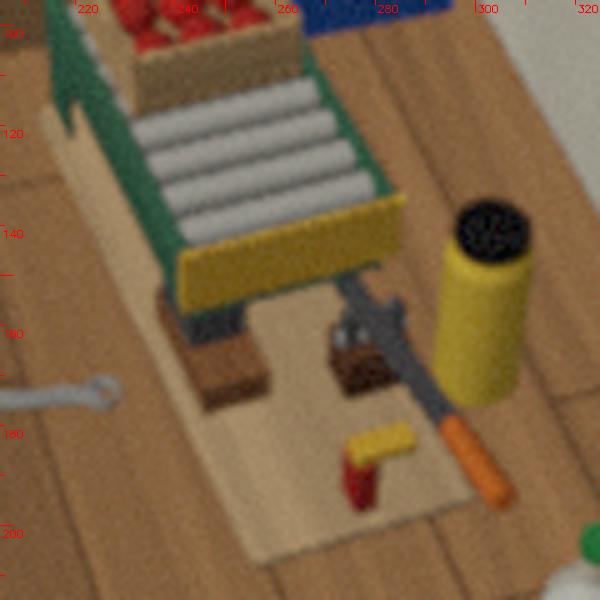

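View pics/s0b.png

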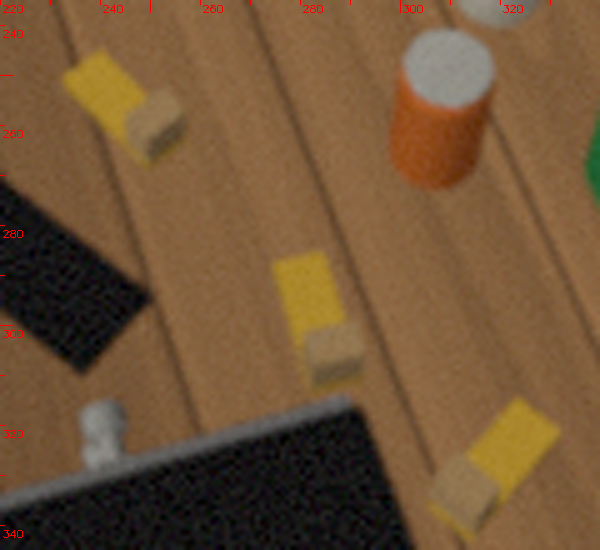

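```bash
cat >> h.py <<'E'
def T(p,X):  # p=(x,y,yaw)
    c,s=np.cos(p[2]),np.sin(p[2]); X=np.asarray(X,float)
    return np.array([p[0]+c*X[0]-s*X[1],p[1]+s*X[0]+c*X[1],X[2]])
E
python3 - <<'E'
from h import *
from scipy.optimize import least_squares
ft=lambda a,b:((a+.5)/6-.5+180,(b+.5)/6-.5+130)
fs=lambda a,b:((a+.5)/5-.5+205,(b+.5)/5-.5+95)
obs=[("top",(-30,-45,45),ft(216,342)),("top",(-90,-45,45),ft(220,443)),
("top",(39,-158,79),ft(393,196)),("top",(39,-182,79),ft(432,194)),("top",(-14,-182,79),ft(440,290)),("top",(-14,-158,79),ft(400,292)),
("top",(95,-10,165),ft(105,97)),("top",(-95,-10,165),ft(143,447)),
("side",(-95,-10,165),fs(180,252)),("side",(95,-10,165),fs(403,197)),("side",(-95,-10,100),fs(185,312)),
("side",(-90,-45,45),fs(205,390)),("side",(-30,-45,45),fs(266,362)),
("side",(-14,-158,79),fs(347,440)),("side",(39,-158,79),fs(410,422)),("side",(39,-182,67),fs(415,447)),("side",(-14,-182,67),fs(350,465))]
f=lambda p:np.concatenate([proj(n,T(p,X))-uv for n,X,uv in obs])
r=least_squares(f,[550,80,0.],loss="soft_l1"); print(r.x,np.round(f(r.x).reshape(-1,2),1).tolist())
p=r.x
for X in [(55,-50,75)]: print(T(p,X))
# bar handle end
hs=tri(fs(505,500),ft(631,132)); print("hend",hs)
for yb in(-158,-253):
    a=.2
    X=(55,-50+yb*np.cos(a)-6*0,75+6-yb*np.sin(a)); print(yb,T(p,X),proj("top",T(p,X)),proj("side",T(p,X)))
# shim
g=lambda a,b:((a+.5)/5-.5+290,(b+.5)/5-.5+150)
gs=lambda a,b:((a+.5)/5-.5+220,(b+.5)/5-.5+235)
so=[("top",(82.5,18,10),g(65,411)),("top",(82.5,-18,10),g(87,461)),("top",(12.5,18,44),g(190,356)),("top",(-12.5,18,44),g(190,356))]
so=[("top",(82.5,-18,10),g(65,411)),("top",(82.5,18,10),g(87,461)),
("top",(-12.5,-18,44),g(190,356)),("top",(-12.5,18,44),g(212,403)),("top",(12.5,18,44),g(178,418)),("top",(12.5,-18,44),g(157,373)),
("side",(82.5,-18,10),gs(100,50)),("side",(82.5,18,10),gs(62,78)),
("side",(-12.5,-18,44),gs(183,104)),("side",(-12.5,18,44),gs(157,128))]
# determine handedness: try both
best=None
for sg in(1,-1):
  for y0 in np.arange(-3,3,.5):
    f2=lambda p:np.concatenate([proj(n,T(p,(X[0],sg*X[1],X[2])))-uv for n,X,uv in so])
    q=least_squares(f2,[350,-260,y0],loss="soft_l1")
    if best is None or q.cost<best[0]: best=(q.cost,sg,q.x,np.round(f2(q.x).reshape(-1,2),1).tolist())
print(best)
E
```

```text
[6.23551399e+02 1.20395560e+02 6.32383215e-02] [[-0.6, -0.3], [0.1, -0.3], [-0.4, 0.4], [0.0, 0.1], [0.0, -0.8], [-0.2, -0.5], [-0.4, -0.7], [-2.5, -0.8], [-0.3, 1.6], [-0.2, 0.7], [-1.1, 1.0], [-0.8, 0.3], [0.8, 2.0], [-0.9, -0.2], [-1.0, -0.2], [0.2, 1.2], [0.7, 1.2]]
[681.60126991  73.97129404  75.        ]
hend (array([ 697.43025145, -170.86401241,  133.10540265]), array([-0.29441032,  0.05936868,  0.04923789, -0.26613619]))
-158 [691.38723131 -80.56969821 112.38975427] [257.69832769 155.03276265] [294.77319131 180.72584721]
-253 [ 697.27119544 -173.48991507  131.26334069] [285.55721813 151.45700736] [305.47902089 195.51751443]
(np.float64(3.8614808556255964), 1, array([ 444.78826173, -313.78670738,  -10.558863  ]), [[-0.7, 0.7], [-0.5, -0.2], [-0.4, -0.2], [-0.0, -0.4], [0.4, -0.2], [-0.2, -0.5], [-0.2, 0.0], [-0.0, 0.0], [0.8, 0.9], [-1.6, 2.1]])
```

```bash
cat >> h.py <<'E'
from scipy.spatial.transform import Rotation as Rot
import json,os
P=(623.55,120.4,.0632)
def rot(rpy): return Rot.from_euler("xyz",rpy)
def station_R(lean,yaw=0):
    # tool pose with jaws along station x (rotated by yaw about up); lean>0: gripper body leans to station -y
    a=P[2]+yaw
    zt=np.array([np.cos(a),np.sin(a),0]); f=np.array([-np.sin(a),np.cos(a),0])
    yt=-np.cos(lean)*np.array([0,0,1])+np.sin(lean)*f
    return Rot.from_matrix(np.c_[np.cross(yt,zt),yt,zt])
def bar_pose(slope,swing,yb=-195,below=14):
    # slope>0 = handle down; swing>0 = handle to -x
    # handle point; bar axis direction toward handle
    d=np.array([-np.sin(swing)*np.cos(slope),-np.cos(swing)*np.cos(slope),-np.sin(slope)])
    n=Rot.from_rotvec([slope,0,0]).apply([0,0,1]); n=Rot.from_euler("z",-swing).apply(n)
    n=np.array([n[0],n[1],n[2]])
    o=np.array([55,-50,67])+14*n
    h=o-yb*d
    lean=slope
    R=station_R(lean,-swing)
    pos=T(P,h)+below*R.apply([0,1,0])
    return pos,R,d,n
def cur():
    s=env.state(); return s["eef_pos"],rot(s["tcp_rot"])
def load():
    d=json.load(open("cmd.json")); return np.array(d[0]),Rot.from_quat(d[1])
def save(p,R): json.dump([list(map(float,p)),R.as_quat().tolist()],open("cmd.json","w"))
def go(pos,R,measured=False):
    p0,R0=cur() if measured else load()
    sl=np.round(R0.inv().apply(np.asarray(pos)-p0)/1000,4); dr=np.round((R0.inv()*R).as_rotvec(),3)
    print("slide",sl.tolist(),"dr",dr.tolist(),"rows>=%.1f"%max(np.linalg.norm(sl)/.0417,np.linalg.norm(dr)/.125))
    save(p0+R0.apply(sl*1000),R0*Rot.from_rotvec(dr))
def chk():
    s=env.state();p0,R0=load();R=rot(s["tcp_rot"])
    print("t %.2f"%s["t"],"pos",np.round(s["eef_pos"],1),"err",np.round(s["eef_pos"]-p0,1),"roterr",np.round((R0.inv()*R).as_rotvec(),3),"F",np.round(s["ft_force"],1),"op %.3f"%s["opening"],"j",np.round(s["joints"],2))
E
python3 - <<'E'
from h import *
save([176.785,599.495,214.661],rot([-np.pi/2,0,-.2868])); chk()
for n,uv,z in [("top",(314.5,139),190),("top",(347.5,171),115),("top",(216,128),180)]: print(ray(n,uv,z))
print("board corner",ray("top",(180+485/6,130+445/6),12))
for s,w in[(-.2,0),(.23,0),(.23,.2)]:
    p,R,d,n=bar_pose(s,w); print(s,w,p,d,n,R.apply([0,1,0]))
p,R,d,n=bar_pose(-.2,0)
go([500,250,380],station_R(0))
E
```

```text
t 0.10 pos [176.7 599.3 214.1] err [-0.1 -0.2 -0.5] roterr [-0.001 -0.     0.   ] F [-0.1  0.4 -0.2] op 1.001 j [ 1.18  0.49  1.56 -0.    1.09 -0.11]
[ 722.79141961 -262.00738203  190.        ]
[ 628.92232466 -379.17540059  115.        ]
[769.74104635  51.02962759 180.        ]
board corner [531.21773901 -87.00475656  12.        ]
-0.2 0 [ 693.66839322 -116.75792491  105.74051951] [-0.         -0.98006658  0.19866933] [0.         0.19866933 0.98006658] [ 0.01254754 -0.1982727  -0.98006658]
0.23 0 [ 693.58956987 -115.51238091   22.54438291] [-0.         -0.9736664  -0.22797752] [ 0.         -0.22797752  0.9736664 ] [-0.01439859  0.22752238 -0.9736664 ]
0.23 0.2 [ 655.70550368 -114.1176176    22.54438291] [-0.19343765 -0.95425789 -0.22797752] [-0.04529214 -0.22343315  0.9736664 ] [ 0.03109014  0.22584764 -0.9736664 ]
slide [0.4089, -0.1653, -0.2438] dr [-0.0, 1.221, -0.0] rows>=12.1
```

Emit:
drive_tool:
  steps:
    - {"slide": [0.4089,-0.1653,-0.2438],"dr": [0,1.221,0],"fingers": 0.07}
    - {"slide": [0.4089,-0.1653,-0.2438],"dr": [0,1.221,0],"fingers": 0.07}
    - {"slide": [0.4089,-0.1653,-0.2438],"dr": [0,1.221,0],"fingers": 0.07}
    - {"slide": [0.4089,-0.1653,-0.2438],"dr": [0,1.221,0],"fingers": 0.07}
    - {"slide": [0.4089,-0.1653,-0.2438],"dr": [0,1.221,0],"fingers": 0.07}

```text
t: 0.52
eef_pos: [311.1, 453.4, 283.3]
tcp_rot: [-1.571, -0.0, -0.918]
ft_force: [0.8, 1.3, -0.1]
opening: 0.75
```

```bash
python3 -c "
from h import *
go([600,-60,360],station_R(-.2),True)"
```

```text
slide [0.5833, -0.0765, -0.0827] dr [-0.059, 0.588, -0.194] rows>=14.2
```

Emit:
drive_tool:
  steps:
    - {"slide": [0.5833,-0.0765,-0.0827],"dr": [-0.059,0.588,-0.194],"fingers": 0.07}
    - {"slide": [0.5833,-0.0765,-0.0827],"dr": [-0.059,0.588,-0.194],"fingers": 0.07}
    - {"slide": [0.5833,-0.0765,-0.0827],"dr": [-0.059,0.588,-0.194],"fingers": 0.07}
    - {"slide": [0.5833,-0.0765,-0.0827],"dr": [-0.059,0.588,-0.194],"fingers": 0.07}
    - {"slide": [0.5833,-0.0765,-0.0827],"dr": [-0.059,0.588,-0.194],"fingers": 0.07}

```text
t: 0.93
eef_pos: [413.2, 273.6, 310.1]
tcp_rot: [-1.57, -0.202, -1.508]
ft_force: [0.6, 0.4, -0.1]
opening: 0.735
```

```bash
python3 -c "
from h import *
chk()
p,R,d,n=bar_pose(-.2,0)
go(p+R.apply([0,-150,0]),R,True)"
```

```text
t 0.93 pos [413.2 273.6 310.1] err [-186.8  333.6  -49.9] roterr [ 0.001  0.    -0.002] F [ 0.6  0.4 -0.1] op 0.735 j [ 0.55  0.26  1.67 -0.18  1.3   0.54]
slide [0.3583, 0.132, 0.2552] dr [-0.001, 0.0, 0.002] rows>=11.0
```

Emit:
drive_tool:
  steps:
    - {"slide": [0.3583,0.132,0.2552],"dr": [0,0,0.002],"fingers": 0.07}
    - {"slide": [0.3583,0.132,0.2552],"dr": [0,0,0.002],"fingers": 0.07}
    - {"slide": [0.3583,0.132,0.2552],"dr": [0,0,0.002],"fingers": 0.07}
    - {"slide": [0.3583,0.132,0.2552],"dr": [0,0,0.002],"fingers": 0.07}
    - {"slide": [0.3583,0.132,0.2552],"dr": [0,0,0.002],"fingers": 0.07}

```text
t: 1.35
eef_pos: [540.8, 110.8, 283.0]
tcp_rot: [-1.571, -0.198, -1.502]
ft_force: [0.1, 1.0, -0.3]
opening: 0.738
```

```bash
python3 -c "
from h import *
chk()
p,R,d,n=bar_pose(-.2,0)
go(p+R.apply([0,-100,0]),R,True)"
```

```text
t 1.35 pos [540.8 110.8 283. ] err [-151.   197.8   30.3] roterr [ 0.001 -0.006  0.002] F [ 0.1  1.  -0.3] op 0.738 j [ 0.18  0.34  1.63 -0.21  1.2   0.19]
slide [0.1979, 0.1204, 0.137] dr [-0.001, 0.006, -0.002] rows>=6.5
```

Emit:
drive_tool:
  steps:
    - {"slide": [0.1979,0.1204,0.137],"dr": [0,0.006,-0.002],"fingers": 0.07}
    - {"slide": [0.1979,0.1204,0.137],"dr": [0,0.006,-0.002],"fingers": 0.07}
    - {"slide": [0.1979,0.1204,0.137],"dr": [0,0.006,-0.002],"fingers": 0.07}
    - {"slide": [0.1979,0.1204,0.137],"dr": [0,0.006,-0.002],"fingers": 0.07}
    - {"slide": [0.1979,0.1204,0.137],"dr": [0,0.006,-0.002],"fingers": 0.07}

```text
t: 1.77
eef_pos: [658.2, -50.0, 221.1]
tcp_rot: [-1.57, -0.2, -1.508]
ft_force: [0.4, -0.3, 0.7]
opening: 0.739
```

```bash
python3 -c "
from h import *
chk()
p,R,d,n=bar_pose(-.2,0)
go(p+R.apply([0,-40,0]),R,True)"
```

```text
t 1.77 pos [658.2 -50.  221.1] err [-34.3  47.   17.4] roterr [0.001 0.    0.   ] F [ 0.4 -0.3  0.7] op 0.739 j [-0.09  0.53  1.48 -0.22  1.11 -0.06]
slide [0.0446, 0.0868, 0.0312] dr [-0.001, -0.0, -0.0] rows>=2.5
```

Emit:
drive_tool:
  steps:
    - {"slide": [0.0446,0.0468,0.0312],"dr": [0,0,0],"fingers": 0.07}
    - {"slide": [0.0446,0.0468,0.0312],"dr": [0,0,0],"fingers": 0.07}
    - {"slide": [0.0446,0.0868,0.0312],"dr": [0,0,0],"fingers": 0.07}
    - {"slide": [0.0446,0.0868,0.0312],"dr": [0,0,0],"fingers": 0.07}
    - {"slide": [0.0446,0.0868,0.0312],"dr": [0,0,0],"fingers": 0.07}

```text
t: 2.18
eef_pos: [691.4, -107.0, 144.2]
tcp_rot: [-1.574, -0.199, -1.508]
ft_force: [0.4, 0.6, 0.2]
opening: 0.738
```

```bash
python3 - <<'E'
from h import *
chk()
a=snap("top","pics/t1.png"); b=snap("side","pics/s1.png")
crop(a,180,100,320,200,5,"pics/t1a.png"); crop(b,205,75,365,215,4,"pics/s1a.png")
p,R,d,n=bar_pose(-.2,0)
go(p,R,True)
E
```

```text
t 2.18 pos [ 691.4 -107.   144.2] err [-1.8  1.8 -0.7] roterr [-0.003 -0.     0.001] F [0.4 0.6 0.2] op 0.738 j [-0.17  0.66  1.46 -0.23  0.99 -0.11]
slide [0.0021, 0.0433, -0.0] dr [-0.003, 0.0, 0.0] rows>=1.0
```

View pics/s1a.png

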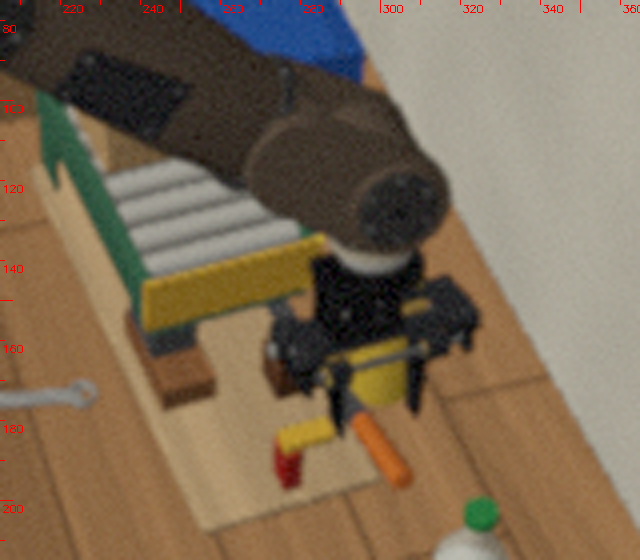

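View pics/t1a.png

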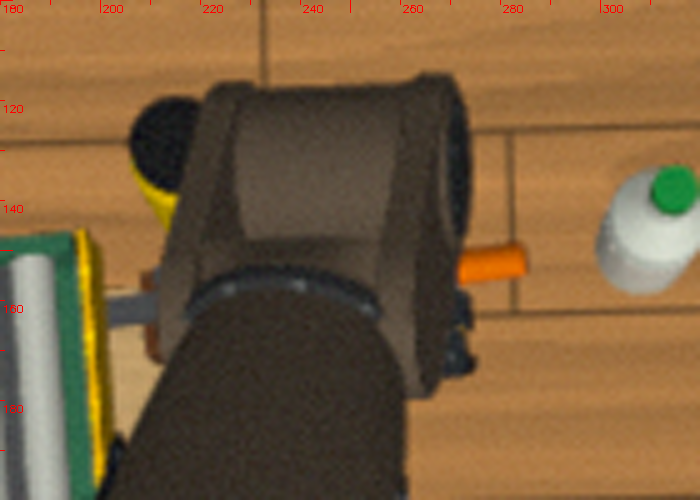

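Emit:
drive_tool:
  steps:
    - {"slide": [0.0021,0.0433,0],"dr": [-0.003,0,0],"fingers": 0.07}
    - {"slide": [0.0021,0.0433,0],"dr": [-0.003,0,0],"fingers": 0.07}
    - {"slide": [0.0021,0.0433,0],"dr": [-0.003,0,0],"fingers": 0.01}
    - {"slide": [0.0021,0.0433,0],"dr": [-0.003,0,0],"fingers": 0.01}
    - {"slide": [0.0021,0.0433,0],"dr": [-0.003,0,0],"fingers": 0.01}

```text
t: 2.7
eef_pos: [694.2, -116.9, 106.6]
tcp_rot: [-1.569, -0.201, -1.508]
ft_force: [-0.0, 1.1, 0.5]
opening: 0.578
```

Emit:
drive_tool:
  steps:
    - {"slide": [0,0,0],"dr": [0,0,0],"fingers": 0.01}
    - {"slide": [0,0,0],"dr": [0,0,0],"fingers": 0.01}
    - {"slide": [0,0,0],"dr": [0,0,0],"fingers": 0.01}

```text
t: 2.95
eef_pos: [693.5, -117.4, 104.8]
tcp_rot: [-1.572, -0.2, -1.508]
ft_force: [-0.9, 0.3, -0.1]
opening: 0.373
```

```bash
python3 - <<'E'
from h import *
chk()
for s in (-.1,0,.1,.2,.23):
    p,R,d,n=bar_pose(s,0); p0,R0=load()
    print(s,np.round(R0.inv().apply(p-p0)/1000,4).tolist(),np.round((R0.inv()*R).as_rotvec(),3).tolist())
E
```

```text
t 2.95 pos [ 693.5 -117.4  104.8] err [-0.2 -0.7 -0.9] roterr [-0.  0.  0.] F [-0.9  0.3 -0.1] op 0.373 j [-0.19  0.7   1.48 -0.24  0.92 -0.1 ]
-0.1 [-0.0009, 0.0194, -0.0] [0.0, 0.0, 0.1]
0 [-0.0038, 0.0387, -0.0] [0.0, 0.0, 0.2]
0.1 [-0.0087, 0.0576, -0.0] [0.0, 0.0, 0.3]
0.2 [-0.0154, 0.0759, 0.0] [0.0, 0.0, 0.4]
0.23 [-0.0177, 0.0813, 0.0] [0.0, 0.0, 0.43]
```

Emit:
drive_tool:
  steps:
    - {"slide": [0,0,0],"dr": [0,0,0],"fingers": 0.01}
    - {"slide": [0,0,0],"dr": [0,0,0],"fingers": 0.01}
    - {"slide": [0,0,0],"dr": [0,0,0],"fingers": 0.01}
    - {"slide": [0,0,0],"dr": [0,0,0],"fingers": 0.01}
    - {"slide": [0,0,0],"dr": [0,0,0],"fingers": 0.01}

```text
t: 3.37
eef_pos: [693.5, -117.6, 104.1]
tcp_rot: [-1.572, -0.2, -1.508]
ft_force: [2.9, 0.6, 1.9]
opening: 0.248
```

Emit:
drive_tool:
  steps:
    - {"slide": [-0.0002,0.0097,0],"dr": [0,0,0.05],"fingers": 0.01}
    - {"slide": [-0.0009,0.0194,0],"dr": [0,0,0.1],"fingers": 0.01}
    - {"slide": [-0.0022,0.029,0],"dr": [0,0,0.15],"fingers": 0.01}
    - {"slide": [-0.0038,0.0387,0],"dr": [0,0,0.2],"fingers": 0.01}
    - {"slide": [-0.0038,0.0387,0],"dr": [0,0,0.2],"fingers": 0.01}

```text
t: 3.78
eef_pos: [692.3, -120.0, 63.3]
tcp_rot: [-1.576, 0.007, -1.51]
ft_force: [-0.5, 11.8, 5.3]
opening: 0.249
```

```bash
python3 - <<'E'
from h import *
p,R,d,n=bar_pose(0,0);save(p,R)
chk()
for s in (.05,.1,.15,.2,.23):
    p,R,d,n=bar_pose(s,0); p0,R0=load()
    print(s,np.round(R0.inv().apply(p-p0)/1000,4).tolist(),np.round((R0.inv()*R).as_rotvec(),3).tolist())
E
```

```text
t 3.78 pos [ 692.3 -120.    63.3] err [-1.6  0.7 -3.7] roterr [-0.005  0.002  0.007] F [-0.5 11.8  5.3] op 0.249 j [-0.27  0.76  1.47  0.01  0.91 -0.33]
0.05 [-0.0002, 0.0097, -0.0] [-0.0, -0.0, 0.05]
0.1 [-0.001, 0.0195, -0.0] [0.0, -0.0, 0.1]
0.15 [-0.0022, 0.0291, 0.0] [-0.0, 0.0, 0.15]
0.2 [-0.0039, 0.0387, 0.0] [-0.0, 0.0, 0.2]
0.23 [-0.0051, 0.0445, 0.0] [-0.0, -0.0, 0.23]
```

Emit:
drive_tool:
  steps:
    - {"slide": [-0.0002,0.0097,0],"dr": [0,0,0.05],"fingers": 0.01}
    - {"slide": [-0.001,0.0195,0],"dr": [0,0,0.1],"fingers": 0.01}
    - {"slide": [-0.0022,0.0291,0],"dr": [0,0,0.15],"fingers": 0.01}
    - {"slide": [-0.0045,0.041,0],"dr": [0,0,0.212],"fingers": 0.01}
    - {"slide": [-0.0045,0.041,0],"dr": [0,0,0.212],"fingers": 0.01}

```text
t: 4.2
eef_pos: [691.9, -115.5, 22.2]
tcp_rot: [-1.576, 0.22, -1.511]
ft_force: [-0.2, 8.4, 6.6]
opening: 0.243
```

```bash
python3 - <<'E'
from h import *
p,R,d,n=bar_pose(.212,0);save(p,R)
chk()
a=snap("top","pics/t2.png"); b=snap("side","pics/s2.png")
crop(b,205,95,325,215,5,"pics/s2a.png")
E
```

```text
t 4.20 pos [ 691.9 -115.5   22.2] err [-1.8  0.8 -3.7] roterr [-0.005  0.003  0.008] F [-0.2  8.4  6.6] op 0.243 j [-0.34  0.83  1.46  0.25  0.96 -0.55]
```

View pics/s2a.png

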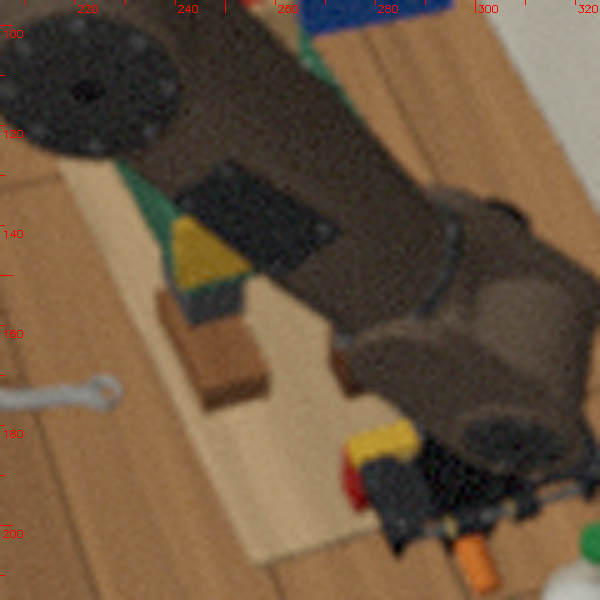

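```bash
python3 - <<'E'
from h import *
p0,R0=load()
for s,w in ((.215,.05),(.215,.1),(.215,.15),(.215,.2),(.215,.21)):
    p,R,d,n=bar_pose(s,w)
    print(w,np.round(R0.inv().apply(p-p0)/1000,4).tolist(),np.round((R0.inv()*R).as_rotvec(),3).tolist())
save(p,R)
E
```

```text
0.05 [-0.0002, 0.0006, -0.0095] [0.011, 0.049, 0.003]
0.1 [-0.0009, 0.0008, -0.019] [0.021, 0.098, 0.003]
0.15 [-0.0021, 0.001, -0.0285] [0.032, 0.147, 0.003]
0.2 [-0.0037, 0.0014, -0.0378] [0.042, 0.195, 0.003]
0.21 [-0.0041, 0.0015, -0.0397] [0.044, 0.205, 0.003]
```

Emit:
drive_tool:
  steps:
    - {"slide": [-0.0002,0.0006,-0.0095],"dr": [0.011,0.049,0.003],"fingers": 0.01}
    - {"slide": [-0.0009,0.0008,-0.019],"dr": [0.021,0.098,0.003],"fingers": 0.01}
    - {"slide": [-0.0021,0.001,-0.0285],"dr": [0.032,0.147,0.003],"fingers": 0.01}
    - {"slide": [-0.0037,0.0014,-0.0378],"dr": [0.042,0.195,0.003],"fingers": 0.01}
    - {"slide": [-0.0037,0.0014,-0.0378],"dr": [0.042,0.195,0.003],"fingers": 0.01}

```text
t: 4.72
eef_pos: [653.1, -115.7, 23.7]
tcp_rot: [-1.575, 0.214, -1.71]
ft_force: [-2.0, -3.1, 2.1]
opening: 0.247
```

```bash
python3 - <<'E'
from h import *
p,R,d,n=bar_pose(.215,.2);save(p,R)
chk()
a=snap("top","pics/t3.png"); b=snap("side","pics/s3.png")
crop(b,225,95,345,215,5,"pics/s3a.png")
p0,R0=load()
for s,w in ((.19,.2),(.165,.2),(.15,.2)):
    p,R,d,n=bar_pose(s,w)
    print(s,np.round(R0.inv().apply(p-p0)/1000,4).tolist(),np.round((R0.inv()*R).as_rotvec(),3).tolist())
E
```

```text
t 4.72 pos [ 653.1 -115.7   23.7] err [-2.5 -0.9 -1.7] roterr [-0.004  0.003 -0.001] F [-2.  -3.1  2.1] op 0.247 j [-0.36  0.78  1.6   0.28  0.84 -0.42]
0.19 [-0.0001, -0.0049, 0.0] [-0.0, 0.0, -0.025]
0.165 [-0.0002, -0.0097, 0.0] [-0.0, 0.0, -0.05]
0.15 [-0.0004, -0.0127, 0.0] [-0.0, 0.0, -0.065]
```

View pics/s3a.png

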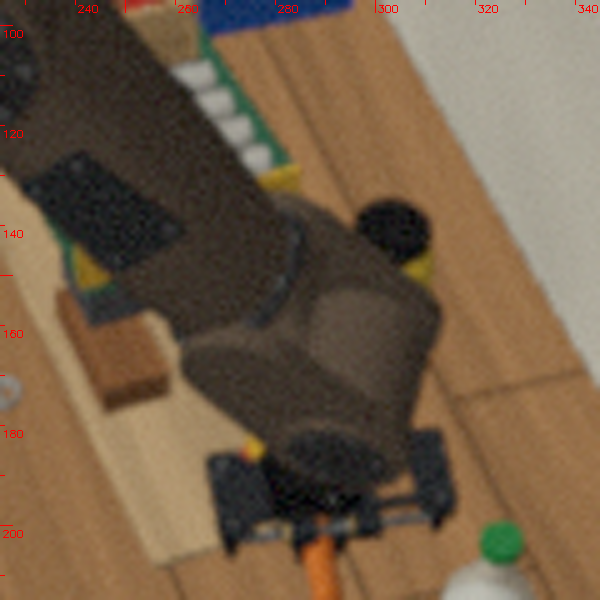

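Emit:
drive_tool:
  steps:
    - {"slide": [-0.0001,-0.0049,0],"dr": [0,0,-0.025],"fingers": 0.01}
    - {"slide": [-0.0002,-0.008,0],"dr": [0,0,-0.042],"fingers": 0.01}
    - {"slide": [-0.0003,-0.0107,0],"dr": [0,0,-0.055],"fingers": 0.01}
    - {"slide": [-0.0003,-0.0107,0],"dr": [0,0,-0.055],"fingers": 0.01}
    - {"slide": [-0.0003,-0.0107,0],"dr": [0,0,-0.055],"fingers": 0.01}

```text
t: 5.23
eef_pos: [653.6, -118.4, 31.5]
tcp_rot: [-1.577, 0.158, -1.707]
ft_force: [1.9, -8.0, -19.4]
opening: 0.246
```

```bash
python3 - <<'E'
from h import *
p,R,d,n=bar_pose(.16,.2);save(p,R)
chk()
E
```

```text
t 5.23 pos [ 653.6 -118.4   31.5] err [-1.8 -1.6 -4.4] roterr [-0.006 -0.    -0.002] F [  1.9  -8.  -19.4] op 0.246 j [-0.34  0.76  1.59  0.21  0.84 -0.35]
```

Emit:
drive_tool:
  steps:
    - {"slide": [0,0.003,0],"dr": [0,0,0.006],"fingers": 0.01}
    - {"slide": [0,0.003,0],"dr": [0,0,0.006],"fingers": 0.01}
    - {"slide": [0,0.003,0],"dr": [0,0,0.006],"fingers": 0.01}

```text
t: 5.48
eef_pos: [654.2, -118.1, 30.5]
tcp_rot: [-1.575, 0.165, -1.707]
ft_force: [-3.0, -7.3, -1.2]
opening: 0.248
```

Emit:
drive_tool:
  steps:
    - {"slide": [0,0,0],"dr": [0,0,0],"fingers": 0.05}
    - {"slide": [0,0,0],"dr": [0,0,0],"fingers": 0.05}
    - {"slide": [0,0,0],"dr": [0,0,0],"fingers": 0.05}
    - {"slide": [0,0,0],"dr": [0,0,0],"fingers": 0.05}
    - {"slide": [0,0,0],"dr": [0,0,0],"fingers": 0.05}

```text
t: 5.9
eef_pos: [654.9, -116.8, 31.2]
tcp_rot: [-1.573, 0.166, -1.708]
ft_force: [0.8, -0.9, -0.5]
opening: 0.507
```

```bash
python3 - <<'E'
from h import *
p,R=cur(); save(p,R); chk()
go(p+R.apply([0,-170,0]),R)
E
```

```text
t 5.90 pos [ 654.9 -116.8   31.2] err [0. 0. 0.] roterr [0. 0. 0.] F [ 0.8 -0.9 -0.5] op 0.507 j [-0.34  0.76  1.59  0.22  0.83 -0.36]
slide [-0.0, -0.17, 0.0] dr [0.0, 0.0, 0.0] rows>=4.1
```

Emit:
drive_tool:
  steps:
    - {"slide": [0,-0.03,0],"dr": [0,0,0],"fingers": 0.07}
    - {"slide": [0,-0.17,0],"dr": [0,0,0],"fingers": 0.07}
    - {"slide": [0,-0.17,0],"dr": [0,0,0],"fingers": 0.07}
    - {"slide": [0,-0.17,0],"dr": [0,0,0],"fingers": 0.07}
    - {"slide": [0,-0.17,0],"dr": [0,0,0],"fingers": 0.07}

```text
t: 6.32
eef_pos: [652.8, -145.9, 205.2]
tcp_rot: [-1.565, 0.164, -1.707]
ft_force: [-0.0, -0.2, 1.4]
opening: 0.731
```

```bash
cat >> h.py <<'E'
def shim_pose(S,xb=2,zb=17,lean=.7,z0=0):
    # S=(x,y,yaw) of shim in world; TCP at shim (xb,0,zb)
    R=station_R(lean,S[2]-P[2]-np.pi/2)
    pos=T(S,(xb,0,zb))+np.array([0,0,z0]); return pos,R
S0=(444.8,-313.8,2.0075)
E
python3 - <<'E'
from h import *
chk()
p,R=shim_pose(S0); print(p,R.as_euler("xyz"))
go(p+R.apply([0,-130,0])+[0,0,20],R,True)
E
```

```text
t 6.32 pos [ 652.8 -145.9  205.2] err [ 1.3 -1.3  6.4] roterr [ 0.007 -0.001 -0.002] F [-0.  -0.2  1.4] op 0.731 j [-0.38  0.57  1.45  0.17  1.16 -0.32]
[ 443.9540904  -311.98769844   17.        ] [-1.57079633  0.7        -1.13409265]
slide [0.271, 0.0241, -0.139] dr [-0.248, -0.525, 0.523] rows>=7.3
```

```bash
python3 - <<'E'
from h import *
b=snap("side","pics/s4.png")
crop(b,205,95,345,215,5,"pics/s4a.png")
E
```

```text
(no output)
```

View pics/s4a.png

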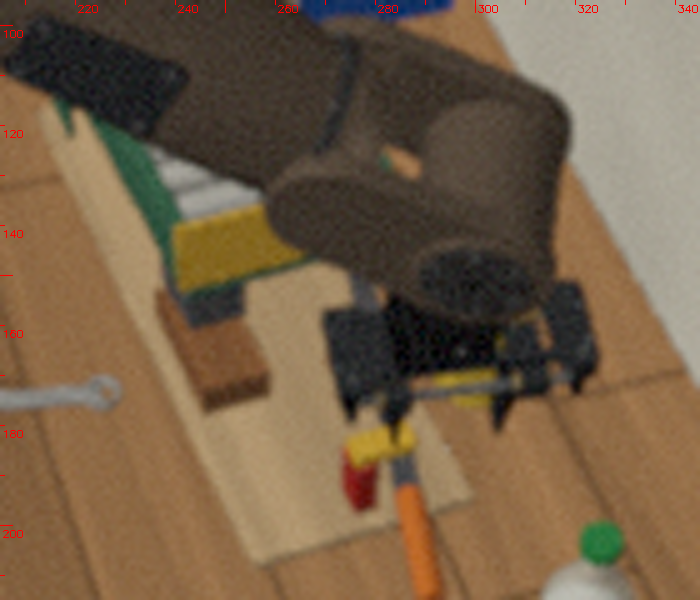

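Emit:
drive_tool:
  steps:
    - {"slide": [0.271,0.0241,-0.139],"dr": [-0.248,-0.525,0.523],"fingers": 0.07}
    - {"slide": [0.271,0.0241,-0.139],"dr": [-0.248,-0.525,0.523],"fingers": 0.07}
    - {"slide": [0.271,0.0241,-0.139],"dr": [-0.248,-0.525,0.523],"fingers": 0.07}
    - {"slide": [0.271,0.0241,-0.139],"dr": [-0.248,-0.525,0.523],"fingers": 0.07}
    - {"slide": [0.271,0.0241,-0.139],"dr": [-0.248,-0.525,0.523],"fingers": 0.07}

```text
t: 6.78
eef_pos: [532.7, -309.4, 152.6]
tcp_rot: [-1.605, 0.599, -1.268]
ft_force: [0.1, 0.2, -0.3]
opening: 0.736
```

```bash
python3 - <<'E'
from h import *
chk()
p,R=shim_pose(S0)
go(p+R.apply([0,-110,0])+[0,0,20],R,True)
E
```

```text
t 6.78 pos [ 532.7 -309.4  152.6] err [53.3 78.6 16.2] roterr [ 0.047  0.108 -0.1  ] F [ 0.1  0.2 -0.3] op 0.736 j [-0.75  0.76  1.34  0.25  1.59 -1.13]
slide [0.056, 0.0025, -0.076] dr [-0.047, -0.108, 0.099] rows>=2.3
```

Emit:
drive_tool:
  steps:
    - {"slide": [0.056,0.0025,-0.076],"dr": [-0.047,-0.108,0.099],"fingers": 0.07}
    - {"slide": [0.056,0.0025,-0.076],"dr": [-0.047,-0.108,0.099],"fingers": 0.07}
    - {"slide": [0.056,0.0025,-0.076],"dr": [-0.047,-0.108,0.099],"fingers": 0.07}
    - {"slide": [0.056,0.0025,-0.076],"dr": [-0.047,-0.108,0.099],"fingers": 0.07}

```text
t: 7.12
eef_pos: [473.0, -376.6, 119.4]
tcp_rot: [-1.577, 0.699, -1.146]
ft_force: [0.2, 1.8, -0.7]
opening: 0.735
```

```bash
python3 - <<'E'
from h import *
chk()
a=snap("top","pics/t5.png");b=snap("side","pics/s5.png")
crop(a,180,130,330,240,5,"pics/t5a.png")
crop(b,220,195,360,345,5,"pics/s5a.png")
p,R=shim_pose(S0)
go(p+R.apply([0,-50,0]),R,True)
E
```

```text
t 7.12 pos [ 473.  -376.6  119.4] err [-0.9 -0.4 -1.7] roterr [ 0.002  0.009 -0.001] F [ 0.2  1.8 -0.7] op 0.735 j [-0.86  0.85  1.29  0.18  1.68 -1.33]
slide [0.0138, 0.0751, -0.0022] dr [-0.001, -0.006, 0.004] rows>=1.8
```

View pics/t5a.png

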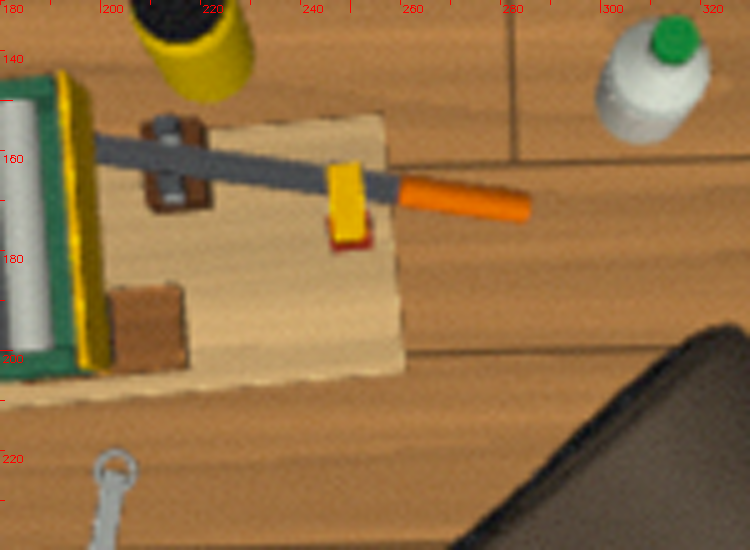

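View pics/s5a.png

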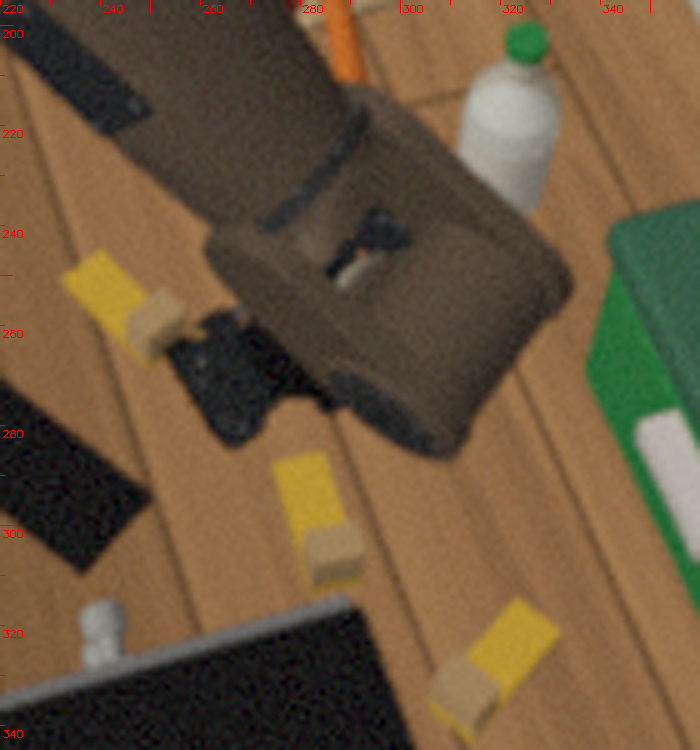

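```bash
python3 - <<'E'
from h import *
p,R=shim_pose(S0)
for w in(30,36,42,48): print(w,proj("top",p-R.apply([0,0,w])),p-R.apply([0,0,w]))
print(ray("top",(358,237.5),12))
E
```

```text
30 [328.45208047 234.62477897] [ 416.76956697 -324.67634242   17.        ]
36 [329.23129015 236.14787353] [ 411.33266229 -327.21407121   17.        ]
42 [330.01114842 237.67223588] [ 405.8957576  -329.75180001   17.        ]
48 [330.7916561  239.19786758] [ 400.45885292 -332.2895288    17.        ]
[ 404.11640464 -429.99945214   12.        ]
```

Emit:
drive_tool:
  steps:
    - {"slide": [0.0138,0.0751,-0.0022],"dr": [-0.001,-0.006,0.004],"fingers": 0.062}
    - {"slide": [0.0138,0.0751,-0.0022],"dr": [-0.001,-0.006,0.004],"fingers": 0.062}
    - {"slide": [0.0138,0.0751,-0.0022],"dr": [-0.001,-0.006,0.004],"fingers": 0.062}
    - {"slide": [0.0138,0.0751,-0.0022],"dr": [-0.001,-0.006,0.004],"fingers": 0.062}

```text
t: 7.55
eef_pos: [458.2, -339.9, 55.6]
tcp_rot: [-1.571, 0.701, -1.131]
ft_force: [0.7, -1.2, 0.9]
opening: 0.653
```

```bash
python3 - <<'E'
from h import *
chk()
b=snap("side","pics/s6.png")
crop(b,220,225,300,285,8,"pics/s6a.png")
p,R=shim_pose(S0)
go(p,R,True)
E
```

```text
t 7.55 pos [ 458.2 -339.9   55.6] err [0.5 1.3 0.4] roterr [-0.002 -0.002  0.001] F [ 0.7 -1.2  0.9] op 0.653 j [-0.84  0.88  1.43  0.18  1.51 -1.36]
slide [0.0004, 0.0513, -0.001] dr [0.002, 0.003, 0.002] rows>=1.2
```

View pics/s6a.png

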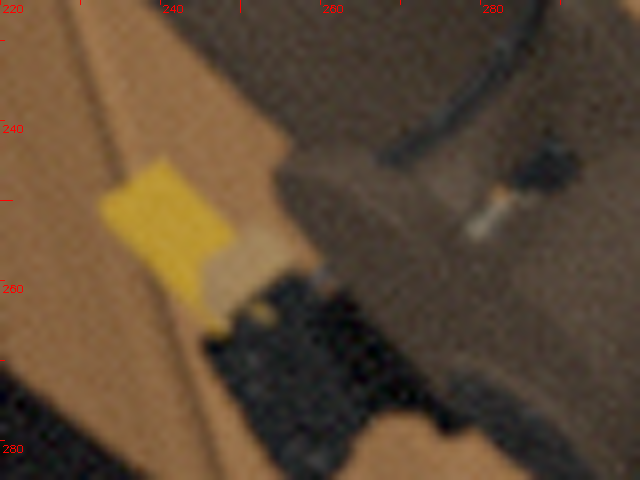

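Emit:
drive_tool:
  steps:
    - {"slide": [0.0004,0.03,-0.001],"dr": [0.002,0.003,0.002],"fingers": 0.062}
    - {"slide": [0.0004,0.0513,-0.001],"dr": [0.002,0.003,0.002],"fingers": 0.062}
    - {"slide": [0.0004,0.0513,-0.001],"dr": [0.002,0.003,0.002],"fingers": 0.062}
    - {"slide": [0.0004,0.0513,-0.001],"dr": [0.002,0.003,0.002],"fingers": 0.02}
    - {"slide": [0.0004,0.0513,-0.001],"dr": [0.002,0.003,0.002],"fingers": 0.02}

```text
t: 8.02
eef_pos: [443.8, -314.0, 17.4]
tcp_rot: [-1.57, 0.698, -1.136]
ft_force: [0.4, -0.3, 0.4]
opening: 0.563
```

Emit:
drive_tool:
  steps:
    - {"slide": [0,0,0],"dr": [0,0,0],"fingers": 0.02}
    - {"slide": [0,0,0],"dr": [0,0,0],"fingers": 0.02}
    - {"slide": [0,0,0],"dr": [0,0,0],"fingers": 0.02}
    - {"slide": [0,0,0],"dr": [0,0,0],"fingers": 0.02}
    - {"slide": [0,0,0],"dr": [0,0,0],"fingers": 0.02}

```text
t: 8.43
eef_pos: [442.9, -313.3, 16.5]
tcp_rot: [-1.57, 0.7, -1.136]
ft_force: [2.2, -3.2, 6.1]
opening: 0.38
```

```bash
python3 - <<'E'
from h import *
chk()
b=snap("side","pics/s7.png")
crop(b,220,225,300,285,8,"pics/s7a.png")
E
```

```text
t 8.43 pos [ 442.9 -313.3   16.5] err [-1.  -1.3 -0.5] roterr [ 0.002  0.002 -0.   ] F [ 2.2 -3.2  6.1] op 0.380 j [-0.83  0.9   1.53  0.2   1.4  -1.37]
```

View pics/s7a.png

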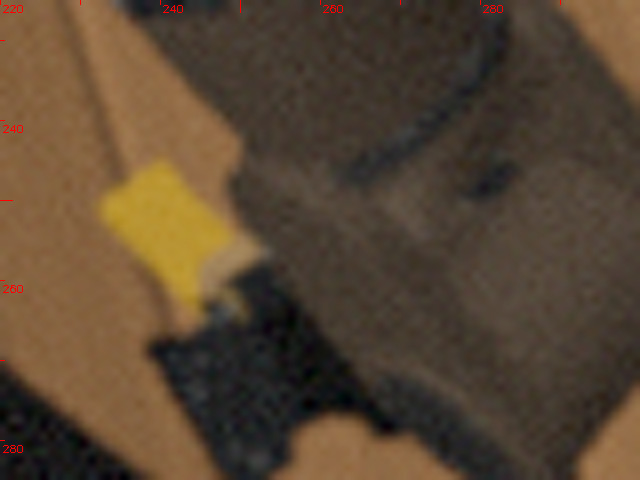

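```bash
cat >> h.py <<'E'
def place(ys,z0,xs=-60,xb=1.3):
    w=T(P,(xs,ys,0)); return shim_pose((w[0],w[1],P[2]+np.pi/2),xb=xb,zb=16.8,z0=z0)
E
python3 - <<'E'
from h import *
p,R=cur(); save(p,R)
go(p+[40,60,190],R)
p,R=load()
q,Q=place(-170,150); print(q)
go(q,Q)
E
```

```text
slide [-0.1512, -0.1211, 0.0616] dr [0.0, 0.0, 0.0] rows>=4.9
[574.32453108 -51.75267413 166.8       ]
slide [-0.0848, 0.1234, 0.1676] dr [0.239, 0.284, 0.0] rows>=5.4
```

Emit:
drive_tool:
  steps:
    - {"slide": [-0.1512,-0.1211,0.0616],"dr": [0,0,0],"fingers": 0.02}
    - {"slide": [-0.1512,-0.1211,0.0616],"dr": [0,0,0],"fingers": 0.02}
    - {"slide": [-0.1512,-0.1211,0.0616],"dr": [0,0,0],"fingers": 0.02}
    - {"slide": [-0.1512,-0.1211,0.0616],"dr": [0,0,0],"fingers": 0.02}
    - {"slide": [-0.1512,-0.1211,0.0616],"dr": [0,0,0],"fingers": 0.02}

```text
t: 8.9
eef_pos: [483.0, -252.1, 208.3]
tcp_rot: [-1.571, 0.7, -1.136]
ft_force: [0.9, -0.9, -1.2]
opening: 0.378
```

```bash
python3 - <<'E'
from h import *
p,R=cur();print(p)
q,Q=place(-170,150)
go(q,Q,True)
E
```

```text
[ 482.97021668 -252.07932932  208.25269093]
slide [-0.0828, 0.124, 0.1672] dr [0.24, 0.284, -0.0] rows>=5.4
```

Emit:
drive_tool:
  steps:
    - {"slide": [-0.0828,0.124,0.1672],"dr": [0.24,0.284,0],"fingers": 0.02}
    - {"slide": [-0.0828,0.124,0.1672],"dr": [0.24,0.284,0],"fingers": 0.02}
    - {"slide": [-0.0828,0.124,0.1672],"dr": [0.24,0.284,0],"fingers": 0.02}
    - {"slide": [-0.0828,0.124,0.1672],"dr": [0.24,0.284,0],"fingers": 0.02}
    - {"slide": [-0.0828,0.124,0.1672],"dr": [0.24,0.284,0],"fingers": 0.02}

```text
t: 9.32
eef_pos: [567.6, -65.4, 167.4]
tcp_rot: [-1.571, 0.701, -1.511]
ft_force: [1.4, -0.0, 0.1]
opening: 0.375
```

```bash
python3 - <<'E'
from h import *
chk()
q,Q=place(-160,62)
go(q,Q,True)
E
```

```text
t 9.32 pos [567.6 -65.4 167.4] err [ -6.7 -13.6   0.6] roterr [0.001 0.003 0.   ] F [ 1.4 -0.   0.1] op 0.375 j [-0.5   0.62  1.66  0.6   1.33 -0.85]
slide [0.0394, 0.0826, 0.0076] dr [-0.002, -0.003, -0.001] rows>=2.2
```

Emit:
drive_tool:
  steps:
    - {"slide": [0.0394,0.0826,0.0076],"dr": [-0.002,-0.003,0],"fingers": 0.02}
    - {"slide": [0.0394,0.0826,0.0076],"dr": [-0.002,-0.003,0],"fingers": 0.02}
    - {"slide": [0.0394,0.0826,0.0076],"dr": [-0.002,-0.003,0],"fingers": 0.02}
    - {"slide": [0.0394,0.0826,0.0076],"dr": [-0.002,-0.003,0],"fingers": 0.02}
    - {"slide": [0.0394,0.0826,0.0076],"dr": [-0.002,-0.003,0],"fingers": 0.02}

```text
t: 9.73
eef_pos: [574.0, -43.5, 79.7]
tcp_rot: [-1.571, 0.702, -1.505]
ft_force: [-0.1, -0.8, -0.6]
opening: 0.381
```

```bash
python3 - <<'E'
from h import *
chk()
a=snap("top","pics/t8.png");b=snap("side","pics/s8.png")
crop(a,180,130,300,220,6,"pics/t8a.png")
crop(b,205,115,305,215,6,"pics/s8a.png")
E
```

```text
t 9.73 pos [574.  -43.5  79.7] err [ 0.3 -1.7  0.9] roterr [-0.001 -0.002  0.002] F [-0.1 -0.8 -0.6] op 0.381 j [-0.46  0.73  1.72  0.65  1.18 -0.93]
```

View pics/t8a.png

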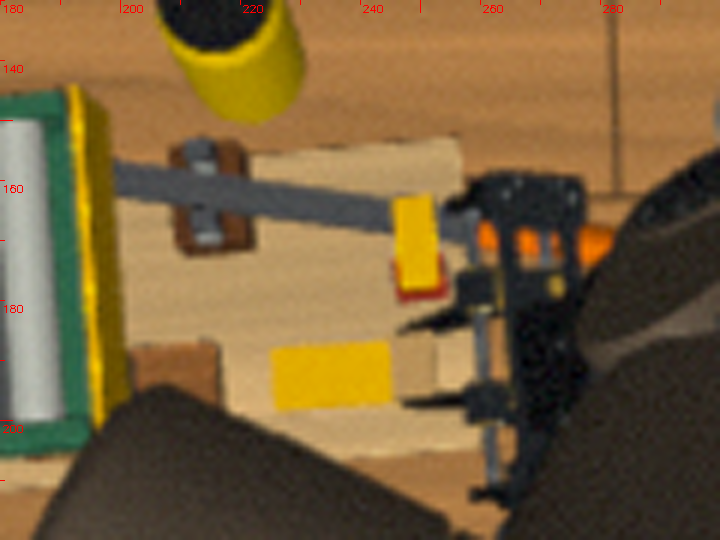

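View pics/s8a.png

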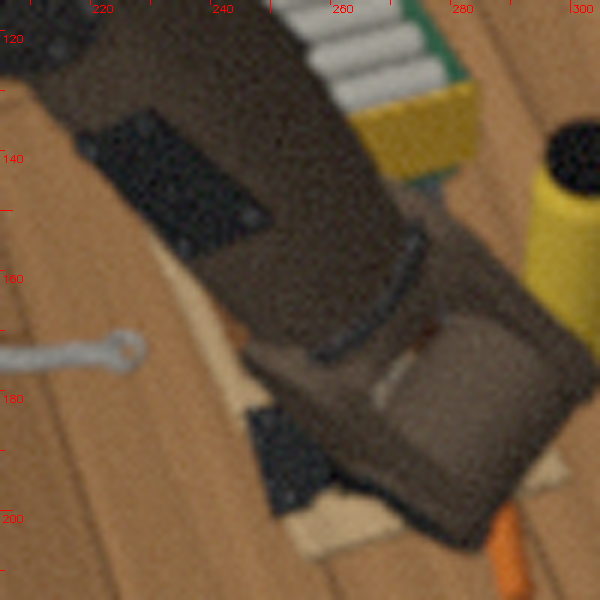

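```bash
python3 - <<'E'
from h import *
s=env.state(); p=s["eef_pos"]; R=rot(s["tcp_rot"])
zb=p[2]-16.8
ft=lambda a,b:np.array(((a+.5)/6-.5+180,(b+.5)/6-.5+130))
def st(w):
    c,sn=np.cos(P[2]),np.sin(P[2]); d=w[:2]-np.array(P[:2]); return np.round([c*d[0]+sn*d[1],-sn*d[0]+c*d[1]],1)
print("tcp st",st(p),zb)
for q,z in [((272,347),zb+10),((274,410),zb+10),((392,342),zb+10),((394,404),zb+10),((436,335),zb+44),((436,397),zb+44),((394,402),zb+44),((216,342),45),((220,443),45)]:
    print(q,st(ray("top",ft(*q),z)))
for n,ys,z0 in(("a",-130,48),("b",-80,48),("c",-40,48)):
    pass
E
```

```text
tcp st [ -59.4 -161.1] 63.885921354629374
(272, 347) [-40.4 -82.3]
(274, 410) [-76.8 -80.6]
(392, 342) [ -43.6 -151.5]
(394, 404) [ -79.4 -149.7]
(436, 335) [ -45.7 -177.7]
(436, 397) [ -80.4 -174.7]
(394, 402) [ -81.2 -151.1]
(216, 342) [-31.2 -46.9]
(220, 443) [-90.9 -44.7]
```

```bash
python3 - <<'E'
from h import *
a=cv2.imread("pics/t8.png"); c=cv2.resize(a[180:205,215:265],None,fx=16,fy=16,interpolation=cv2.INTER_CUBIC); cv2.imwrite("pics/t8b.png",c)
def st(w):
    cc,sn=np.cos(P[2]),np.sin(P[2]); d=w[:2]-np.array(P[:2]); return np.array([cc*d[0]+sn*d[1],-sn*d[0]+cc*d[1]])
# shim long edges: subpixel: saturation profile per column
hsv=cv2.cvtColor(a,cv2.COLOR_BGR2HSV).astype(float)
A=a.astype(float)
def edges(img,u,v0,v1,sgn):
    col=img[v0:v1,u]; g=np.diff(col)*sgn; g[g<0]=0; k=np.argmax(g); sl=slice(max(0,k-1),k+2); return v0+ (np.arange(len(g))[sl]*g[sl]).sum()/g[sl].sum()+.5
B=A[:,:,0]
up=[];lo=[]
for u in range(228,244):
    up.append((u,edges(B,u,183,192,-1))); lo.append((u,edges(B,u,192,203,1)))
for n,e in(("up",up),("lo",lo)):
    e=np.array(e); k=np.polyfit(e[:,0],e[:,1],1); 
    w=[st(ray("top",(u,np.polyval(k,u)),73.9)) for u in(226,245)]
    print(n,k,w,(w[1]-w[0])[0]/(w[1]-w[0])[1])
E
```

```text
up [-5.65378966e-02  2.00241015e+02] [array([-40.90098454, -86.03695491]), array([ -42.95485072, -151.85302669])] 0.031206149663199803
lo [-6.46229007e-02  2.12572052e+02] [array([-77.22546581, -83.1734284 ]), array([ -78.72106232, -148.86128567])] 0.022768233968877626
```

View pics/t8b.png

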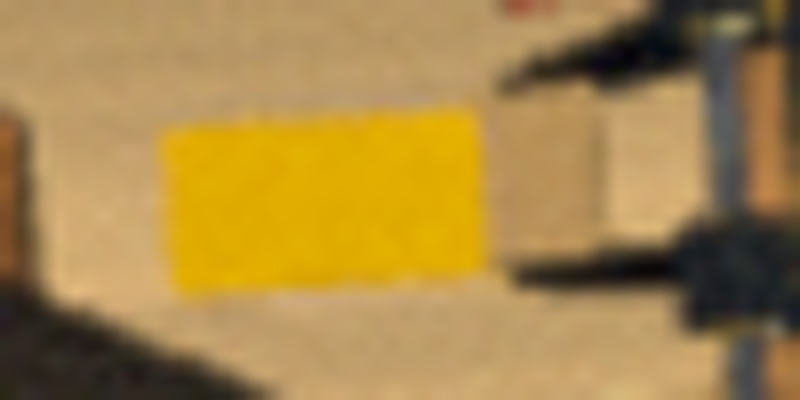

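```bash
python3 - <<'E'
from h import *
def st(w):
    cc,sn=np.cos(P[2]),np.sin(P[2]); d=w[:2]-np.array(P[:2]); return np.array([cc*d[0]+sn*d[1],-sn*d[0]+cc*d[1]])
def fit(fn,us,band,sgn,z,ch=0):
    a=cv2.GaussianBlur(cv2.imread(fn),(3,3),0).astype(float)[:,:,ch]
    pts=[]
    for u in us:
        v0,v1=[int(round(x)) for x in band(u)]
        g=np.diff(a[v0:v1,u])*sgn; g[g<0]=0; k=np.argmax(g); sl=slice(max(0,k-1),k+2)
        pts.append((u,v0+(np.arange(len(g))[sl]*g[sl]).sum()/(g[sl].sum()+1e-9)+.5))
    e=np.array(pts)
    for _ in range(3):
        k=np.polyfit(e[:,0],e[:,1],1); r=abs(np.polyval(k,e[:,0])-e[:,1]); e=e[r<max(.5,1.5*r.mean())]
    w=[st(ray("top",(u,np.polyval(k,u)),z)) for u in(us[0],us[-1])]
    print(fn,k,len(e),[np.round(x,1).tolist() for x in w],"ang",round((w[1]-w[0])[0]/(w[1]-w[0])[1],4))
fit("pics/t5.png",range(225,255),lambda u:(153-.09*(u-240)-3.5+.5,153-.09*(u-240)+5),1,12)
fit("pics/t0.png",range(190,259),lambda u:(204.5-.093*(u-260)-4,204.5-.093*(u-260)+5),-1,12)
fit("pics/t0.png",range(120,190),lambda u:(204.5-.093*(u-260)-4,204.5-.093*(u-260)+5),-1,12)
E
```

```text
pics/t5.png [-9.50525904e-02  1.76808436e+02] 30 [[84.1, -86.2], [84.8, -192.7]] ang -0.0065[ WARN:0@0.699] global loadsave.cpp:275 findDecoder imread_('pics/t0.png'): can't open/read file: check file path/integrity
Traceback (most recent call last):
cv2.error: OpenCV(4.12.0) /io/opencv/modules/imgproc/src/smooth.dispatch.cpp:618: error: (-215:Assertion failed) !_src.empty() in function 'GaussianBlur'
```

```bash
python3 - <<'E'
from h import *
def st(w):
    cc,sn=np.cos(P[2]),np.sin(P[2]); d=w[:2]-np.array(P[:2]); return np.array([cc*d[0]+sn*d[1],-sn*d[0]+cc*d[1]])
a=cv2.GaussianBlur(cv2.imread("pics/top0.png"),(3,3),0).astype(float)[:,:,0]
for us in(range(190,259),range(120,190)):
    pts=[]
    for u in us:
        c=204.5-.093*(u-260); v0,v1=int(c-4),int(c+5)
        g=-np.diff(a[v0:v1,u]); g[g<0]=0; k=np.argmax(g); sl=slice(max(0,k-1),k+2)
        pts.append((u,v0+(np.arange(len(g))[sl]*g[sl]).sum()/(g[sl].sum()+1e-9)+.5))
    e=np.array(pts)
    for _ in range(3):
        k=np.polyfit(e[:,0],e[:,1],1); r=abs(np.polyval(k,e[:,0])-e[:,1]); e=e[r<max(.5,1.5*r.mean())]
    w=[st(ray("top",(u,np.polyval(k,u)),12)) for u in(us[0],us[-1])]
    print(k,len(e),[np.round(x,1).tolist() for x in w],"ang",round((w[1]-w[0])[0]/(w[1]-w[0])[1],4))
E
```

```text
[-8.87003411e-02  2.27174646e+02] 69 [[-105.2, 55.8], [-104.8, -190.9]] ang -0.0015
[-9.23475082e-02  2.27878548e+02] 70 [[-106.5, 310.7], [-105.2, 59.4]] ang -0.0051
```

```bash
sed -i 's/^P=.*/P=(623.55,120.4,.0665)/' h.py; cat >> h.py <<'E'
def place(ys,z0,xs=-59,xb=2.7,dy=.03):
    w=T(P,(xs,ys,0)); return shim_pose((w[0],w[1],P[2]+dy+np.pi/2),xb=xb,zb=16.7,z0=z0)
E
python3 - <<'E'
from h import *
q,Q=place(-100,48.5)
go(q,Q,True)
E
```

```text
slide [-0.0386, 0.0528, 0.0007] dr [-0.022, -0.022, -0.0] rows>=1.6
```

Emit:
drive_tool:
  steps:
    - {"slide": [-0.0193,0.0264,0.0003],"dr": [-0.022,-0.022,0],"fingers": 0.02}
    - {"slide": [-0.0386,0.0528,0.0007],"dr": [-0.022,-0.022,0],"fingers": 0.02}
    - {"slide": [-0.0386,0.0528,0.0007],"dr": [-0.022,-0.022,0],"fingers": 0.02}
    - {"slide": [-0.0386,0.0528,0.0007],"dr": [-0.022,-0.022,0],"fingers": 0.02}
    - {"slide": [-0.0386,0.0528,0.0007],"dr": [-0.022,-0.022,0],"fingers": 0.02}

```text
t: 10.25
eef_pos: [570.9, 19.7, 64.8]
tcp_rot: [-1.571, 0.7, -1.474]
ft_force: [0.3, 0.4, -1.7]
opening: 0.378
```

```bash
python3 - <<'E'
from h import *
chk()
a=snap("top","pics/t9.png");b=snap("side","pics/s9.png")
crop(a,180,140,280,220,7,"pics/t9a.png")
crop(b,205,115,305,215,6,"pics/s9a.png")
E
```

```text
t 10.25 pos [570.9  19.7  64.8] err [-0.1  0.3 -0.4] roterr [-0.    -0.001  0.   ] F [ 0.3  0.4 -1.7] op 0.378 j [-0.37  0.74  1.77  0.7   1.11 -0.94]
```

View pics/t9a.png

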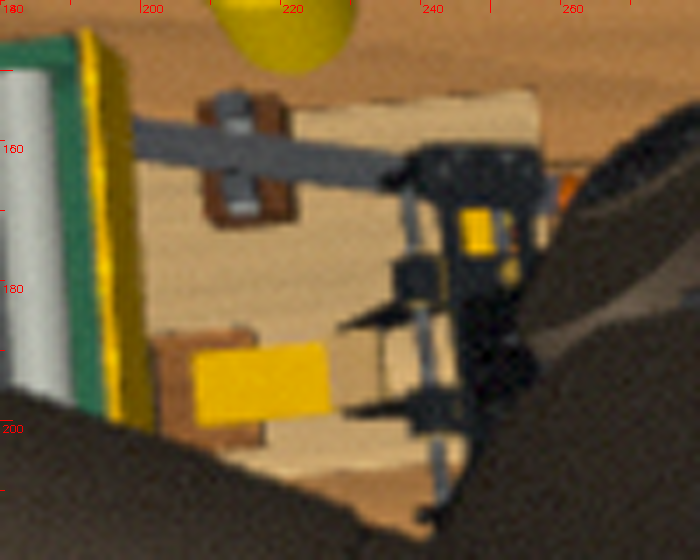

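View pics/s9a.png

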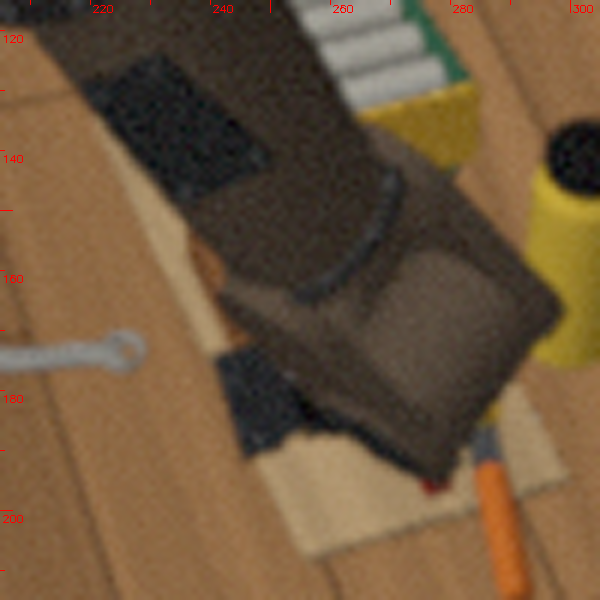

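```bash
python3 - <<'E'
from h import *
p0,R0=load()
for ys in(-75,-50,-30,-22,-16):
    q,Q=place(ys,48.5,dy=.04)
    print(ys,np.round(R0.inv().apply(q-p0)/1000,4).tolist(),np.round((R0.inv()*Q).as_rotvec(),3).tolist())
E
```

```text
-75 [-0.0191, 0.0161, 0.0007] [-0.007, -0.008, -0.0]
-50 [-0.0382, 0.0322, 0.0015] [-0.007, -0.008, -0.0]
-30 [-0.0535, 0.0451, 0.0021] [-0.007, -0.008, -0.0]
-22 [-0.0596, 0.0502, 0.0023] [-0.007, -0.008, -0.0]
-16 [-0.0642, 0.0541, 0.0025] [-0.007, -0.008, -0.0]
```

Emit:
drive_tool:
  steps:
    - {"slide": [-0.0191,0.0161,0.0007],"dr": [-0.007,-0.008,0],"fingers": 0.02}
    - {"slide": [-0.0287,0.0242,0.0011],"dr": [-0.007,-0.008,0],"fingers": 0.02}
    - {"slide": [-0.0382,0.0322,0.0015],"dr": [-0.007,-0.008,0],"fingers": 0.02}
    - {"slide": [-0.0382,0.0322,0.0015],"dr": [-0.007,-0.008,0],"fingers": 0.02}

```text
t: 10.68
eef_pos: [566.4, 72.1, 63.7]
tcp_rot: [-1.575, 0.702, -1.464]
ft_force: [-0.4, 0.2, -1.2]
opening: 0.378
```

```bash
python3 - <<'E'
from h import *
q,Q=place(-50,48.5,dy=.04); save(q,Q)
chk()
a=snap("top","pics/t10.png");b=snap("side","pics/s10.png")
crop(a,180,140,280,220,7,"pics/t10a.png")
crop(b,205,115,305,215,6,"pics/s10a.png")
E
```

```text
t 10.68 pos [566.4  72.1  63.7] err [-1.3  2.8 -1.5] roterr [-0.004 -0.     0.002] F [-0.4  0.2 -1.2] op 0.378 j [-0.28  0.73  1.8   0.75  1.06 -0.92]
```

View pics/t10a.png

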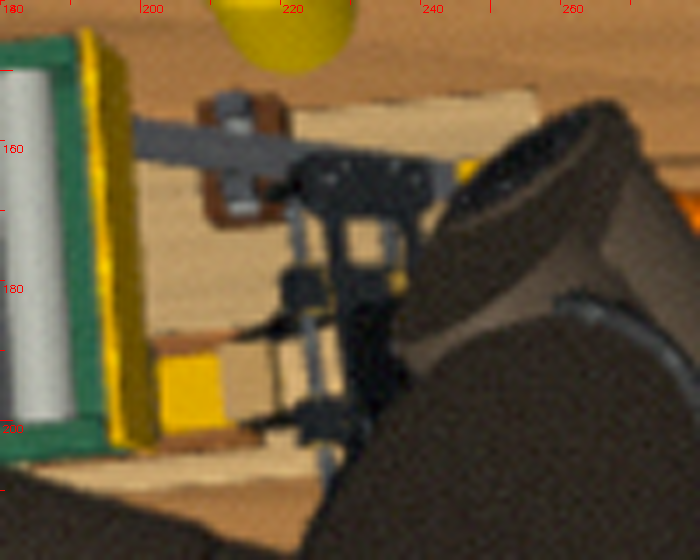

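View pics/s10a.png

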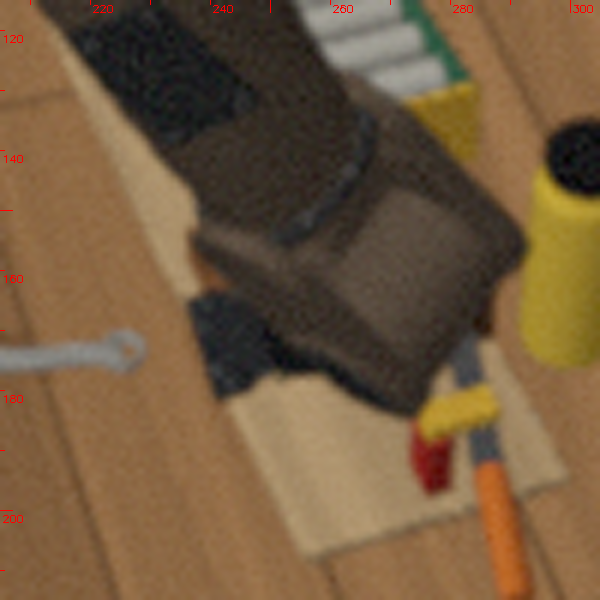

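```bash
python3 - <<'E'
from h import *
chk()
p0,R0=cur()
for ys in(-35,-25,-17.5):
    q,Q=place(ys,48.5,dy=.04)
    print(ys,np.round(R0.inv().apply(q-p0)/1000,4).tolist(),np.round((R0.inv()*Q).as_rotvec(),3).tolist())
save(q,Q)
E
```

```text
t 10.78 pos [566.9  70.5  63.6] err [-0.8  1.3 -1.6] roterr [-0.003  0.     0.001] F [-0.6  0.7 -2.4] op 0.376 j [-0.29  0.73  1.8   0.75  1.07 -0.92]
-35 [-0.0115, 0.0075, 0.0013] [0.003, -0.0, -0.001]
-25 [-0.0191, 0.014, 0.0017] [0.003, -0.0, -0.001]
-17.5 [-0.0249, 0.0188, 0.0021] [0.003, -0.0, -0.001]
```

Emit:
drive_tool:
  steps:
    - {"slide": [-0.0057,0.0037,0.0006],"dr": [0.003,0,0],"fingers": 0.02}
    - {"slide": [-0.0115,0.0075,0.0013],"dr": [0.003,0,0],"fingers": 0.02}
    - {"slide": [-0.0191,0.014,0.0017],"dr": [0.003,0,0],"fingers": 0.02}
    - {"slide": [-0.0249,0.0188,0.0021],"dr": [0.003,0,0],"fingers": 0.02}
    - {"slide": [-0.0249,0.0188,0.0021],"dr": [0.003,0,0],"fingers": 0.02}

```text
t: 11.2
eef_pos: [565.1, 103.3, 65.2]
tcp_rot: [-1.572, 0.702, -1.464]
ft_force: [0.9, 0.3, -1.4]
opening: 0.384
```

```bash
python3 - <<'E'
from h import *
chk()
a=snap("top","pics/t11.png");b=snap("side","pics/s11.png")
crop(a,180,140,280,220,7,"pics/t11a.png")
crop(b,205,115,305,215,6,"pics/s11a.png")
chk()
E
```

```text
t 11.20 pos [565.1 103.3  65.2] err [-0.5  1.6  0. ] roterr [-0.001 -0.     0.002] F [ 0.9  0.3 -1.4] op 0.384 j [-0.23  0.72  1.82  0.78  1.04 -0.9 ]
t 11.30 pos [565.4 102.2  65.1] err [-0.2  0.5 -0.1] roterr [-0.001  0.     0.001] F [-0.1 -0.6 -2.9] op 0.379 j [-0.24  0.72  1.82  0.78  1.04 -0.9 ]
```

View pics/t11a.png

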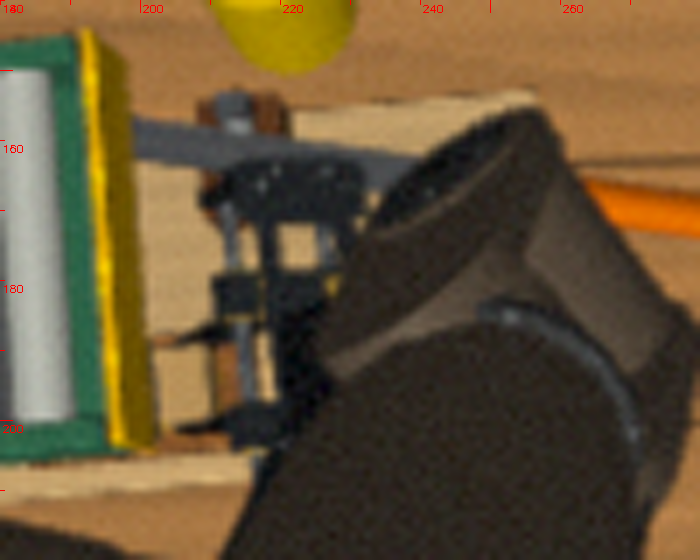

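View pics/s11a.png

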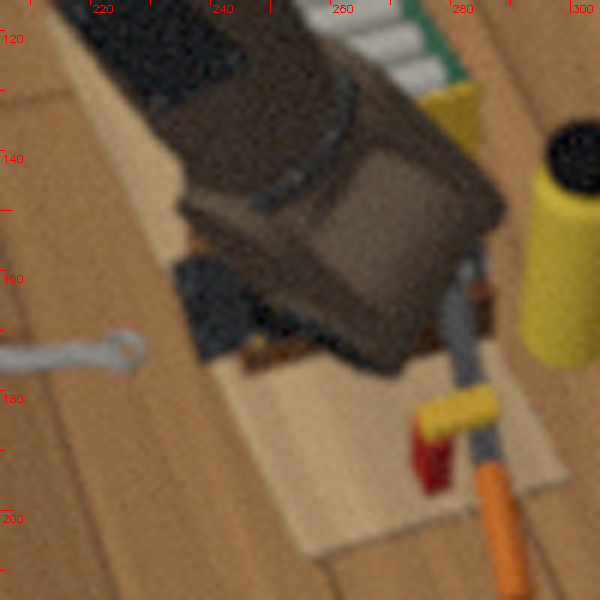

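```bash
cat >> h.py <<'E'
def st(w):
    cc,sn=np.cos(P[2]),np.sin(P[2]); d=np.asarray(w)[:2]-np.array(P[:2]); return np.round([cc*d[0]+sn*d[1],-sn*d[0]+cc*d[1]],1)
E
python3 - <<'E'
from h import *
f=lambda a,b:((a+.5)/7-.5+180,(b+.5)/7-.5+140)
for q in((209,345),(212,400)): print(st(ray("top",f(*q),92)))
print(st(cur()[0]))
p0,R0=cur()
q,Q=place(-15.5,44.5,dy=.04)
print(np.round(R0.inv().apply(q-p0)/1000,4).tolist())
E
```

```text
[-42.9 -30.7]
[-69.8 -30.1]
[-59.2 -14.3]
[0.0014, 0.004, 0.0002]
```

Emit:
drive_tool:
  steps:
    - {"slide": [-0.0003,0.003,0.0002],"dr": [0,0,0],"fingers": 0.02}
    - {"slide": [0.0014,0.0042,0.0002],"dr": [0,0,0],"fingers": 0.02}
    - {"slide": [0.0014,0.0042,0.0002],"dr": [0,0,0],"fingers": 0.02}
    - {"slide": [0.0014,0.0042,0.0002],"dr": [0,0,0],"fingers": 0.02}

```text
t: 11.63
eef_pos: [565.6, 103.6, 61.5]
tcp_rot: [-1.571, 0.703, -1.465]
ft_force: [-0.4, 2.4, 4.5]
opening: 0.377
```

```bash
python3 - <<'E'
from h import *
chk();print(st(cur()[0]))
E
```

```text
t 11.63 pos [565.6 103.6  61.5] err [ 0.1  1.9 -3.7] roterr [0.    0.001 0.003] F [-0.4  2.4  4.5] op 0.377 j [-0.23  0.73  1.82  0.79  1.03 -0.91]
[-58.9 -12.9]
```

Emit:
drive_tool:
  steps:
    - {"slide": [0,0,0],"dr": [0,0,0],"fingers": 0.054}
    - {"slide": [0,0,0],"dr": [0,0,0],"fingers": 0.054}
    - {"slide": [0,0,0],"dr": [0,0,0],"fingers": 0.054}
    - {"slide": [0,0,0],"dr": [0,0,0],"fingers": 0.054}
    - {"slide": [0,0,0],"dr": [0,0,0],"fingers": 0.054}

```text
t: 12.05
eef_pos: [565.6, 103.3, 60.9]
tcp_rot: [-1.572, 0.701, -1.466]
ft_force: [-0.7, -0.1, -1.1]
opening: 0.566
```

Emit:
drive_tool:
  steps:
    - {"slide": [0,-0.02,0],"dr": [0,0,0],"fingers": 0.056}
    - {"slide": [0,-0.05,0],"dr": [0,0,0],"fingers": 0.056}
    - {"slide": [0,-0.09,0],"dr": [0,0,0],"fingers": 0.056}
    - {"slide": [0,-0.13,0],"dr": [0,0,0],"fingers": 0.056}
    - {"slide": [0,-0.15,0],"dr": [0,0,0],"fingers": 0.056}

```text
t: 12.47
eef_pos: [576.8, 4.5, 178.6]
tcp_rot: [-1.567, 0.699, -1.464]
ft_force: [-0.6, 0.4, -0.5]
opening: 0.588
```

```bash
python3 - <<'E'
from h import *
p,R=cur();save(p,R);chk()
a=snap("top","pics/t12.png");b=snap("side","pics/s12.png")
crop(a,180,140,280,220,7,"pics/t12a.png")
crop(b,205,115,305,215,6,"pics/s12a.png")
E
```

```text
t 12.47 pos [576.8   4.5 178.6] err [0. 0. 0.] roterr [0. 0. 0.] F [-0.6  0.4 -0.5] op 0.588 j [-0.38  0.59  1.68  0.63  1.31 -0.8 ]
```

View pics/t12a.png

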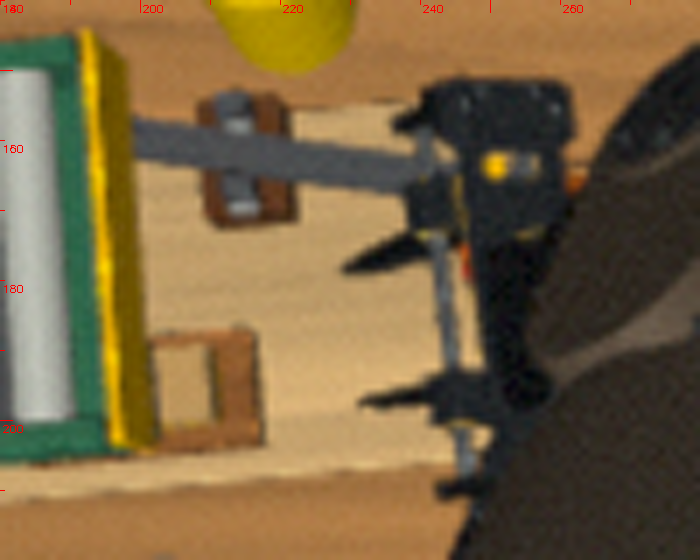

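View pics/s12a.png

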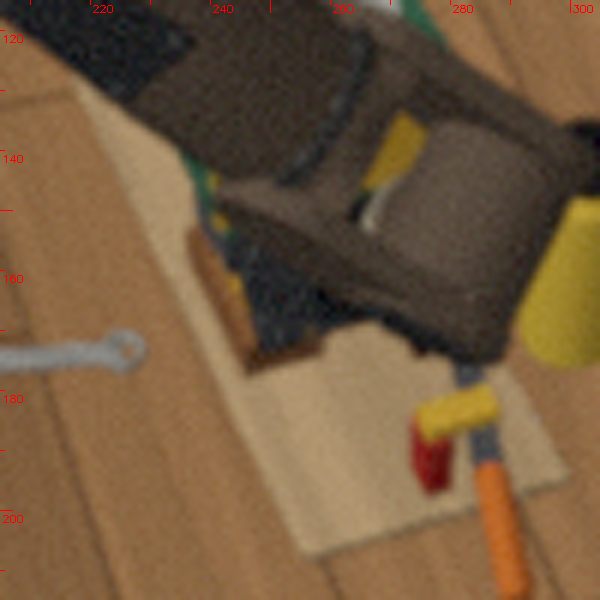

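```bash
python3 - <<'E'
from h import *
f=lambda a,b:((a+.5)/7-.5+180,(b+.5)/7-.5+140)
for q in((209,343),(213,423)): print(st(ray("top",f(*q),89)))
print("sill",st(ray("top",f(254,328),45)),st(ray("top",f(263,443),45)))
q,Q,d,n=bar_pose(.16,.2)
print(q,st(q)); 
p,R=cur(); print(st(p))
go(q+Q.apply([0,-150,0]),Q,True)
E
```

```text
[-41.6 -30.4]
[-80.8 -29.3]
sill [-30.9 -47.8] [-89.4 -47.7]
[ 656.12725918 -116.63107155   35.93294971] [  16.8 -238.7]
[ -54.  -112.2]
slide [0.1128, -0.1024, 0.0605] dr [0.096, 0.22, -0.537] rows>=4.7
```

```bash
cat >> h.py <<'E'
GP=np.array([654.9,-117,30.6]); GR=rot([-1.572,.163,-1.708])
E
python3 - <<'E'
from h import *
go(GP+GR.apply([0,-130,0]),GR,True)
E
```

```text
slide [0.1271, -0.0816, 0.0598] dr [0.097, 0.223, -0.534] rows>=4.7
```

Emit:
drive_tool:
  steps:
    - {"slide": [0.1271,-0.0816,0.0598],"dr": [0.097,0.223,-0.534],"fingers": 0.055}
    - {"slide": [0.1271,-0.0816,0.0598],"dr": [0.097,0.223,-0.534],"fingers": 0.055}
    - {"slide": [0.1271,-0.0816,0.0598],"dr": [0.097,0.223,-0.534],"fingers": 0.055}
    - {"slide": [0.1271,-0.0816,0.0598],"dr": [0.097,0.223,-0.534],"fingers": 0.055}
    - {"slide": [0.1271,-0.0816,0.0598],"dr": [0.097,0.223,-0.534],"fingers": 0.055}

```text
t: 12.98
eef_pos: [653.3, -139.4, 154.2]
tcp_rot: [-1.574, 0.158, -1.71]
ft_force: [-0.6, 0.1, -0.2]
opening: 0.578
```

```bash
python3 - <<'E'
from h import *
chk()
go(GP+GR.apply([0,-50,0]),GR,True)
E
```

```text
t 12.98 pos [ 653.3 -139.4  154.2] err [ 1.2 -1.5 -4.7] roterr [-0.002  0.003 -0.005] F [-0.6  0.1 -0.2] op 0.578 j [-0.37  0.62  1.5   0.17  1.07 -0.32]
slide [-0.0025, 0.0756, -0.0012] dr [0.002, -0.002, 0.005] rows>=1.8
```

Emit:
drive_tool:
  steps:
    - {"slide": [-0.0025,0.0756,-0.0012],"dr": [0.002,-0.002,0.005],"fingers": 0.055}
    - {"slide": [-0.0025,0.0756,-0.0012],"dr": [0.002,-0.002,0.005],"fingers": 0.055}
    - {"slide": [-0.0025,0.0756,-0.0012],"dr": [0.002,-0.002,0.005],"fingers": 0.055}
    - {"slide": [-0.0025,0.0756,-0.0012],"dr": [0.002,-0.002,0.005],"fingers": 0.055}

```text
t: 13.32
eef_pos: [650.6, -119.4, 80.0]
tcp_rot: [-1.579, 0.17, -1.703]
ft_force: [0.1, 0.0, 1.0]
opening: 0.578
```

```bash
python3 - <<'E'
from h import *
chk()
a=snap("top","pics/t13.png");b=snap("side","pics/s13.png")
crop(b,205,115,305,215,6,"pics/s13a.png")
go(GP,GR,True)
E
```

```text
t 13.32 pos [ 650.6 -119.4   80. ] err [-3.3  5.6  0. ] roterr [-0.008 -0.005  0.007] F [0.1 0.  1. ] op 0.578 j [-0.35  0.7   1.57  0.21  0.93 -0.35]
slide [0.0048, 0.0523, 0.0023] dr [0.002, 0.004, -0.006] rows>=1.3
```

View pics/s13a.png

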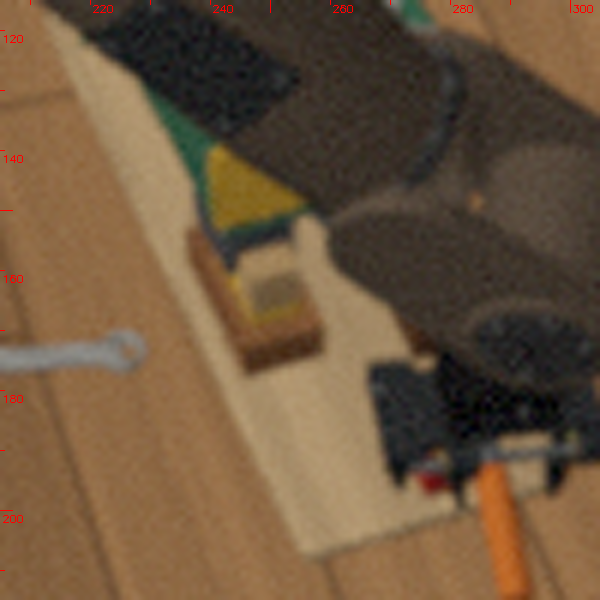

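Emit:
drive_tool:
  steps:
    - {"slide": [0.0048,0.0323,0.0023],"dr": [0.002,0.004,-0.006],"fingers": 0.055}
    - {"slide": [0.0048,0.0523,0.0023],"dr": [0.002,0.004,-0.006],"fingers": 0.055}
    - {"slide": [0.0048,0.0523,0.0023],"dr": [0.002,0.004,-0.006],"fingers": 0.055}
    - {"slide": [0.0048,0.0523,0.0023],"dr": [0.002,0.004,-0.006],"fingers": 0.055}

```text
t: 13.75
eef_pos: [654.6, -117.2, 30.5]
tcp_rot: [-1.572, 0.163, -1.708]
ft_force: [0.3, -0.2, 0.8]
opening: 0.581
```

Emit:
drive_tool:
  steps:
    - {"slide": [0,0,0],"dr": [0,0,0],"fingers": 0.01}
    - {"slide": [0,0,0],"dr": [0,0,0],"fingers": 0.01}
    - {"slide": [0,0,0],"dr": [0,0,0],"fingers": 0.01}
    - {"slide": [0,0,0],"dr": [0,0,0],"fingers": 0.01}
    - {"slide": [0,0,0],"dr": [0,0,0],"fingers": 0.01}

```text
t: 14.17
eef_pos: [654.4, -117.0, 30.0]
tcp_rot: [-1.572, 0.163, -1.708]
ft_force: [0.2, 0.6, 0.2]
opening: 0.283
```

Emit:
drive_tool:
  steps:
    - {"slide": [0,0,0],"dr": [0,0,0],"fingers": 0.01}
    - {"slide": [0,0,0],"dr": [0,0,0],"fingers": 0.01}
    - {"slide": [0,0,0],"dr": [0,0,0],"fingers": 0.01}

```text
t: 14.42
eef_pos: [654.3, -116.9, 29.6]
tcp_rot: [-1.573, 0.163, -1.708]
ft_force: [-0.3, -0.2, 3.2]
opening: 0.247
```

```bash
python3 - <<'E'
from h import *
P_=P
chk(); p0,R0=cur()
# relative to model pose at (.16,.2)
b0,B0,_,_=bar_pose(.16,.2)
print(p0-b0)
for s,w in((.19,.2),(.205,.2),(.205,.15),(.205,.1),(.205,.05),(.205,0)):
    q,Q,_,_=bar_pose(s,w)
    print(s,w,np.round(B0.inv().apply(q-b0)/1000,4).tolist(),np.round((B0.inv()*Q).as_rotvec(),3).tolist())
E
```

```text
t 14.42 pos [ 654.3 -116.9   29.6] err [-0.5  0.2 -1. ] roterr [-0.001  0.     0.   ] F [-0.3 -0.2  3.2] op 0.247 j [-0.34  0.76  1.6   0.22  0.83 -0.36]
[-1.7933356  -0.25068144 -6.32070323]
0.19 0.2 [-0.0001, 0.0058, -0.0] [0.0, -0.0, 0.03]
0.205 0.2 [-0.0002, 0.0088, -0.0] [0.0, 0.0, 0.045]
0.205 0.15 [-0.0004, 0.0088, 0.0095] [-0.009, -0.049, 0.045]
0.205 0.1 [-0.0011, 0.0089, 0.0191] [-0.018, -0.098, 0.045]
0.205 0.05 [-0.0023, 0.0091, 0.0285] [-0.027, -0.148, 0.045]
0.205 0 [-0.004, 0.0094, 0.0379] [-0.036, -0.197, 0.045]
```

Emit:
drive_tool:
  steps:
    - {"slide": [-0.0001,0.004,0],"dr": [0,0,0.02],"fingers": 0.01}
    - {"slide": [-0.0002,0.0078,0],"dr": [0,0,0.04],"fingers": 0.01}
    - {"slide": [-0.0004,0.008,0.0095],"dr": [-0.009,-0.049,0.04],"fingers": 0.01}
    - {"slide": [-0.0011,0.0081,0.0191],"dr": [-0.018,-0.098,0.04],"fingers": 0.01}
    - {"slide": [-0.0023,0.0083,0.0285],"dr": [-0.027,-0.148,0.04],"fingers": 0.01}

```text
t: 14.83
eef_pos: [683.0, -117.3, 21.6]
tcp_rot: [-1.573, 0.204, -1.556]
ft_force: [-0.0, -2.0, 2.5]
opening: 0.244
```

```bash
python3 - <<'E'
from h import *
b0,B0,_,_=bar_pose(.2,.05)
save(b0,B0);chk()
for s,w in((.2,0),(.16,0),(.12,0),(.08,0),(.04,0),(0,0),(-.04,0)):
    q,Q,_,_=bar_pose(s,w)
    print(s,w,np.round(B0.inv().apply(q-b0)/1000,4).tolist(),np.round((B0.inv()*Q).as_rotvec(),3).tolist())
E
```

```text
t 14.83 pos [ 683.  -117.3   21.6] err [-1.9 -0.3 -6.7] roterr [-0.002  0.002  0.004] F [-0.  -2.   2.5] op 0.244 j [-0.34  0.82  1.49  0.24  0.92 -0.51]
0.2 0 [-0.0002, 0.0, 0.0096] [-0.01, -0.049, 0.0]
0.16 0 [-0.0004, -0.0078, 0.0096] [-0.009, -0.049, -0.04]
0.12 0 [-0.0009, -0.0155, 0.0097] [-0.008, -0.049, -0.08]
0.08 0 [-0.0016, -0.0233, 0.0097] [-0.007, -0.05, -0.12]
0.04 0 [-0.0027, -0.031, 0.0097] [-0.006, -0.05, -0.16]
0 0 [-0.0041, -0.0387, 0.0097] [-0.005, -0.05, -0.2]
-0.04 0 [-0.0058, -0.0463, 0.0097] [-0.004, -0.05, -0.24]
```

Emit:
drive_tool:
  steps:
    - {"slide": [-0.0002,0,0.0096],"dr": [-0.01,-0.049,0],"fingers": 0.01}
    - {"slide": [-0.0002,0,0.0096],"dr": [-0.01,-0.049,0],"fingers": 0.01}
    - {"slide": [-0.0004,-0.0078,0.0096],"dr": [-0.009,-0.049,-0.04],"fingers": 0.01}
    - {"slide": [-0.0009,-0.0155,0.0097],"dr": [-0.008,-0.049,-0.08],"fingers": 0.01}
    - {"slide": [-0.0016,-0.0233,0.0097],"dr": [-0.007,-0.05,-0.12],"fingers": 0.01}

```text
t: 15.25
eef_pos: [693.4, -122.6, 44.9]
tcp_rot: [-1.57, 0.079, -1.509]
ft_force: [2.0, -13.7, 0.7]
opening: 0.245
```

```bash
python3 - <<'E'
from h import *
b0,B0,_,_=bar_pose(.08,0)
save(b0,B0);chk()
a=snap("top","pics/t14.png");b=snap("side","pics/s14.png")
crop(b,205,115,305,215,6,"pics/s14a.png")
for s,w in((.06,0),(.04,0),(.02,0),(0,0),(-.02,0),(-.04,0)):
    q,Q,_,_=bar_pose(s,w)
    print(s,w,np.round(B0.inv().apply(q-b0)/1000,4).tolist(),np.round((B0.inv()*Q).as_rotvec(),3).tolist())
E
```

```text
t 15.25 pos [ 693.4 -122.6   44.9] err [-1.2 -2.8 -6.5] roterr [ 0.001  0.005 -0.001] F [  2.  -13.7   0.7] op 0.245 j [-0.3   0.79  1.47  0.09  0.91 -0.42]
0.06 0 [-0.0, -0.0039, 0.0] [-0.0, 0.0, -0.02]
0.04 0 [-0.0002, -0.0078, -0.0] [0.0, 0.0, -0.04]
0.02 0 [-0.0004, -0.0117, -0.0] [-0.0, -0.0, -0.06]
0 0 [-0.0006, -0.0156, -0.0] [-0.0, 0.0, -0.08]
-0.02 0 [-0.001, -0.0195, -0.0] [0.0, 0.0, -0.1]
-0.04 0 [-0.0014, -0.0233, 0.0] [-0.0, 0.0, -0.12]
```

View pics/s14a.png

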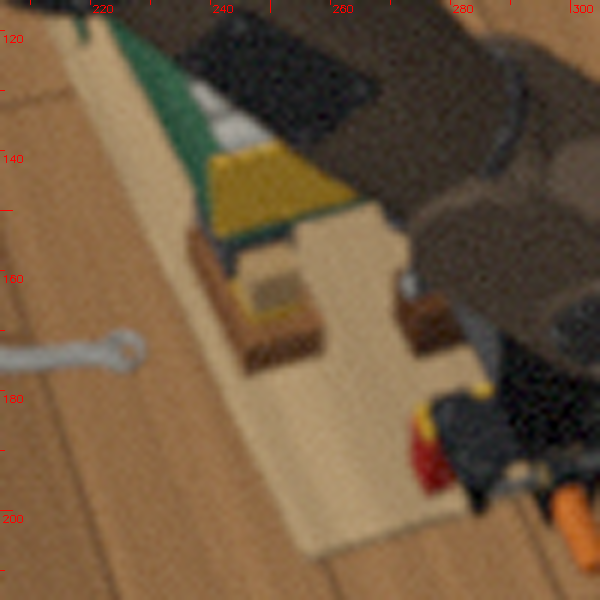

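Emit:
drive_tool:
  steps:
    - {"slide": [0.002,-0.0039,0],"dr": [0,0,-0.02],"fingers": 0.01}
    - {"slide": [0.002,-0.0078,0],"dr": [0,0,-0.04],"fingers": 0.01}
    - {"slide": [0.002,-0.0078,0],"dr": [0,0,-0.04],"fingers": 0.01}

```text
t: 15.6
eef_pos: [693.2, -123.5, 53.3]
tcp_rot: [-1.571, 0.04, -1.507]
ft_force: [0.3, -7.8, 2.8]
opening: 0.245
```

Emit:
drive_tool:
  steps:
    - {"slide": [0,-0.0039,0],"dr": [0,0,-0.02],"fingers": 0.01}
    - {"slide": [0,-0.0078,0],"dr": [0,0,-0.04],"fingers": 0.01}
    - {"slide": [0,-0.0078,0],"dr": [0,0,-0.04],"fingers": 0.01}

```text
t: 15.85
eef_pos: [693.3, -124.2, 61.2]
tcp_rot: [-1.571, -0.001, -1.507]
ft_force: [0.2, -9.8, 4.1]
opening: 0.245
```

```bash
python3 - <<'E'
from h import *
chk()
b=snap("side","pics/s15.png")
crop(b,205,115,305,215,6,"pics/s15a.png")
E
```

```text
t 15.85 pos [ 693.3 -124.2   61.2] err [-1.3 -4.4  9.8] roterr [ 0.     0.002 -0.081] F [ 0.2 -9.8  4.1] op 0.245 j [-0.27  0.76  1.48 -0.    0.9  -0.33]
```

View pics/s15a.png

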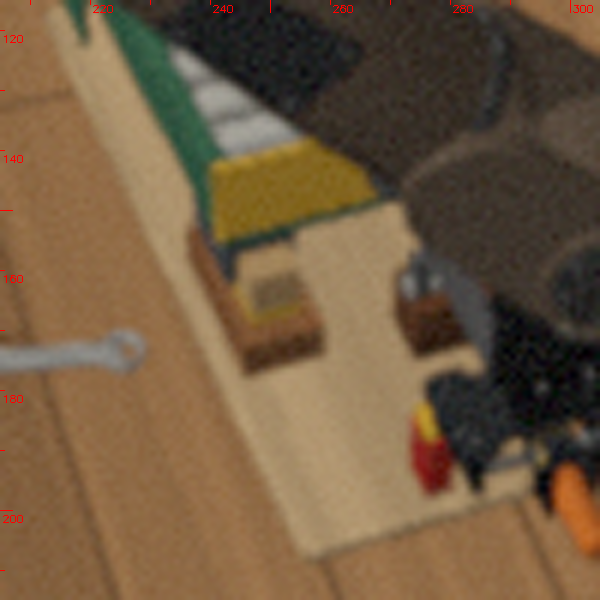

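Emit:
drive_tool:
  steps:
    - {"slide": [0.002,-0.0039,0],"dr": [0,0,-0.02],"fingers": 0.01}
    - {"slide": [0.002,-0.0039,0],"dr": [0,0,-0.02],"fingers": 0.01}
    - {"slide": [0.002,-0.0039,0],"dr": [0,0,-0.02],"fingers": 0.01}

```text
t: 16.15
eef_pos: [693.0, -124.8, 64.2]
tcp_rot: [-1.572, -0.017, -1.506]
ft_force: [0.3, -0.3, 2.4]
opening: 0.251
```

Emit:
drive_tool:
  steps:
    - {"slide": [0.001,-0.0039,0],"dr": [0,0,-0.02],"fingers": 0.01}
    - {"slide": [0.001,-0.0039,0],"dr": [0,0,-0.02],"fingers": 0.01}
    - {"slide": [0.001,-0.0039,0],"dr": [0,0,-0.02],"fingers": 0.01}

```text
t: 16.4
eef_pos: [692.9, -125.6, 67.6]
tcp_rot: [-1.573, -0.036, -1.506]
ft_force: [0.8, 1.7, -2.3]
opening: 0.244
```

```bash
python3 - <<'E'
from h import *
b=snap("side","pics/s16.png")
crop(b,205,115,305,215,6,"pics/s16a.png");chk()
E
```

```text
t 16.45 pos [ 692.8 -125.7   67.4] err [-1.9 -5.9 16. ] roterr [-0.002  0.002 -0.116] F [ 0.9  1.7 -2.1] op 0.246 j [-0.26  0.75  1.48 -0.04  0.9  -0.3 ]
```

View pics/s16a.png

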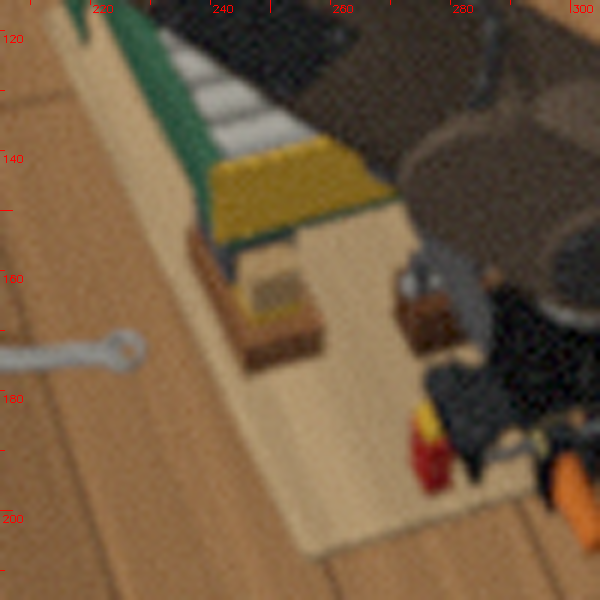

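Emit:
drive_tool:
  steps:
    - {"slide": [0,0.0015,0],"dr": [0,0,0.008],"fingers": 0.05}
    - {"slide": [0,0.0015,0],"dr": [0,0,0.008],"fingers": 0.05}
    - {"slide": [0,0.0015,0],"dr": [0,0,0.008],"fingers": 0.05}
    - {"slide": [0,0.0015,0],"dr": [0,0,0.008],"fingers": 0.05}
    - {"slide": [0,0.0015,0],"dr": [0,0,0.008],"fingers": 0.05}

```text
t: 16.87
eef_pos: [693.1, -126.3, 66.3]
tcp_rot: [-1.572, -0.029, -1.507]
ft_force: [-0.3, -0.2, -0.6]
opening: 0.507
```

Emit:
drive_tool:
  steps:
    - {"slide": [0,-0.03,0],"dr": [0,0,0],"fingers": 0.055}
    - {"slide": [0,-0.07,0],"dr": [0,0,0],"fingers": 0.055}
    - {"slide": [0,-0.11,0],"dr": [0,0,0],"fingers": 0.055}
    - {"slide": [0,-0.15,0],"dr": [0,0,0],"fingers": 0.055}
    - {"slide": [0,-0.19,0],"dr": [0,0,0],"fingers": 0.055}

```text
t: 17.28
eef_pos: [692.7, -120.6, 258.4]
tcp_rot: [-1.572, -0.029, -1.507]
ft_force: [0.4, -1.0, 0.7]
opening: 0.578
```

```bash
python3 - <<'E'
from h import *
chk()
p,R=cur()
go([480,-220,300],R,True)
E
```

```text
t 17.28 pos [ 692.7 -120.6  258.4] err [ -2.   -0.8 207. ] roterr [-0.002  0.003 -0.109] F [ 0.4 -1.   0.7] op 0.578 j [-0.26  0.57  1.29 -0.03  1.27 -0.31]
slide [0.0868, -0.0388, -0.2186] dr [0.0, 0.0, 0.0] rows>=5.7
```

Emit:
drive_tool:
  steps:
    - {"slide": [0.0868,-0.0388,-0.2186],"dr": [0,0,0],"fingers": 0.055}
    - {"slide": [0.0868,-0.0388,-0.2186],"dr": [0,0,0],"fingers": 0.055}
    - {"slide": [0.0868,-0.0388,-0.2186],"dr": [0,0,0],"fingers": 0.055}
    - {"slide": [0.0868,-0.0388,-0.2186],"dr": [0,0,0],"fingers": 0.055}
    - {"slide": [0.0868,-0.0388,-0.2186],"dr": [0,0,0],"fingers": 0.055}

```text
t: 17.7
eef_pos: [505.3, -207.9, 293.0]
tcp_rot: [-1.572, -0.029, -1.506]
ft_force: [0.8, -1.4, 1.2]
opening: 0.578
```

```bash
python3 - <<'E'
from h import *
a=snap("top","pics/t17.png");b=snap("side","pics/s17.png")
crop(a,180,130,300,220,6,"pics/t17a.png")
crop(b,205,95,325,215,6,"pics/s17a.png");chk()
E
```

```text
t 17.80 pos [ 503.7 -209.3  294.5] err [23.6 10.7 -5.5] roterr [ 0.001  0.003 -0.002] F [ 0.2 -0.2  0.5] op 0.581 j [-0.5   0.3   1.65 -0.03  1.18 -0.55]
```

View pics/t17a.png

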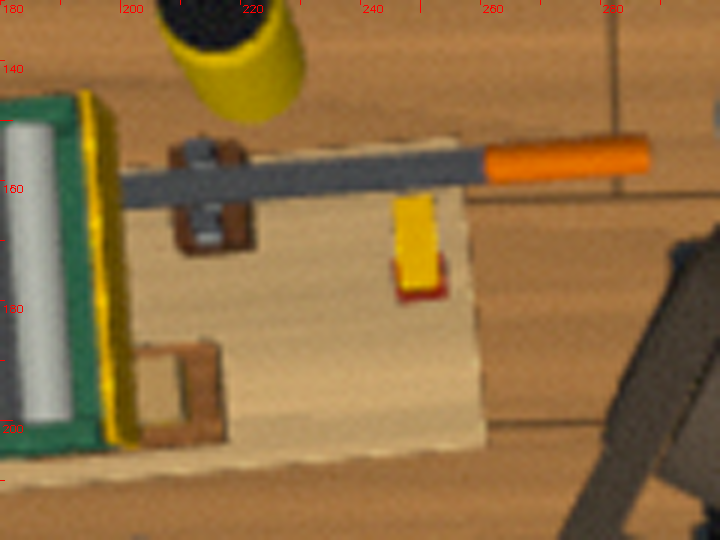

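View pics/s17a.png

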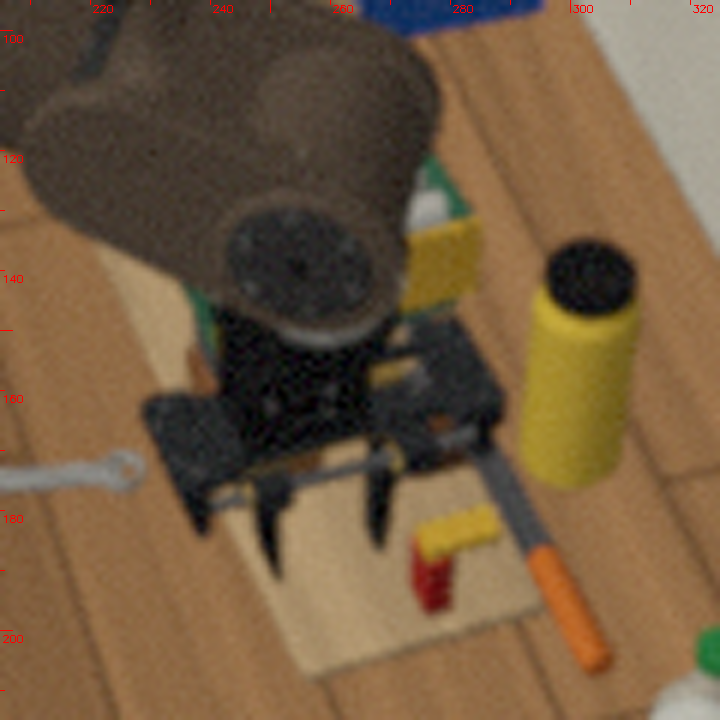

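View pics/s17.png

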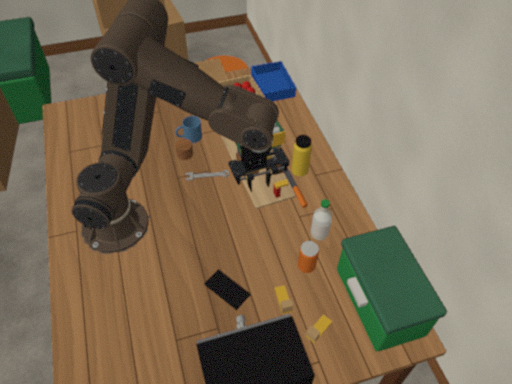

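Emit:
drive_tool:
  steps:
    - {"slide": [0.16,-0.03,-0.06],"dr": [0,0,0],"fingers": 0.055}
    - {"slide": [0.16,-0.03,-0.06],"dr": [0,0,0],"fingers": 0.055}
    - {"slide": [0.16,-0.03,-0.06],"dr": [0,0,0],"fingers": 0.055}
    - {"slide": [0.16,-0.03,-0.06],"dr": [0,0,0],"fingers": 0.055}
    - {"slide": [0.16,-0.03,-0.06],"dr": [0,0,0],"fingers": 0.055}

```text
t: 18.22
eef_pos: [456.4, -375.2, 328.2]
tcp_rot: [-1.572, -0.031, -1.51]
ft_force: [-0.0, 0.4, -0.3]
opening: 0.579
```

```bash
python3 - <<'E'
from h import *
a=snap("top","pics/t18.png");b=snap("side","pics/s18.png")
crop(b,205,95,325,215,6,"pics/s18a.png");chk()
f=lambda a,b:((a+.5)/6-.5+180,(b+.5)/6-.5+130)
for q in((182,347),(186,423)): print(st(ray("top",f(*q),89)))
E
```

```text
t 18.32 pos [ 457.2 -371.7  327.1] err [ -22.8 -151.7   27.1] roterr [-0.     0.003  0.   ] F [ 0.1 -0.  -0.3] op 0.577 j [-0.79  0.34  1.5  -0.02  1.28 -0.84]
[-37.7 -32.4]
[-81.2 -31.3]
```

View pics/s18a.png

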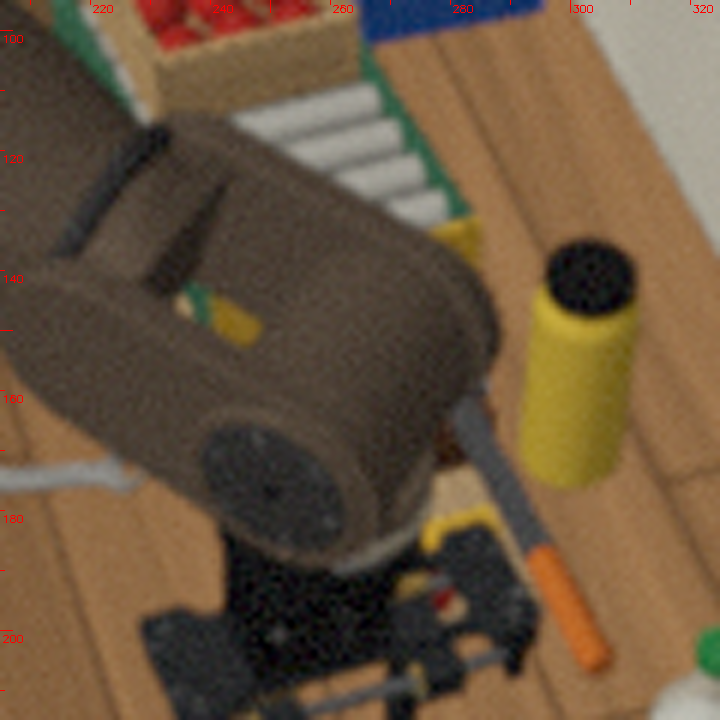

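View pics/t18.png

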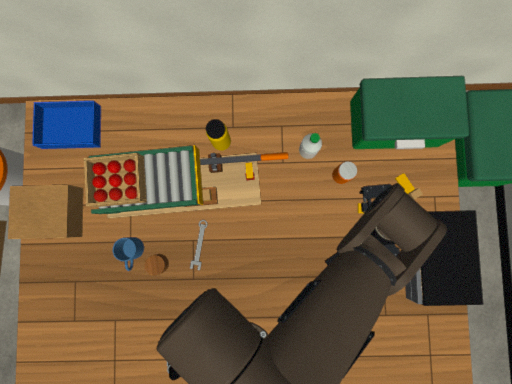

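Emit:
drive_tool:
  steps:
    - {"slide": [0.06,-0.03,-0.17],"dr": [0,0,0],"fingers": 0.055}
    - {"slide": [0.06,-0.03,-0.17],"dr": [0,0,0],"fingers": 0.055}
    - {"slide": [0.06,-0.03,-0.17],"dr": [0,0,0],"fingers": 0.055}
    - {"slide": [0.06,-0.03,-0.17],"dr": [0,0,0],"fingers": 0.055}
    - {"slide": [0.06,-0.03,-0.17],"dr": [0,0,0],"fingers": 0.055}

```text
t: 18.73
eef_pos: [289.5, -440.1, 360.0]
tcp_rot: [-1.573, -0.029, -1.507]
ft_force: [0.9, 0.7, 0.2]
opening: 0.58
```

```bash
python3 - <<'E'
from h import *
b=snap("side","pics/s19.png")
crop(b,205,95,325,215,6,"pics/s19a.png");chk()
E
```

```text
t 18.78 pos [ 289.  -440.6  360.2] err [-191.1 -220.5   60.2] roterr [-0.     0.001 -0.001] F [-1.2 -0.   1. ] op 0.576 j [-1.11  0.22  1.59 -0.01  1.31 -1.17]
```

View pics/s19a.png

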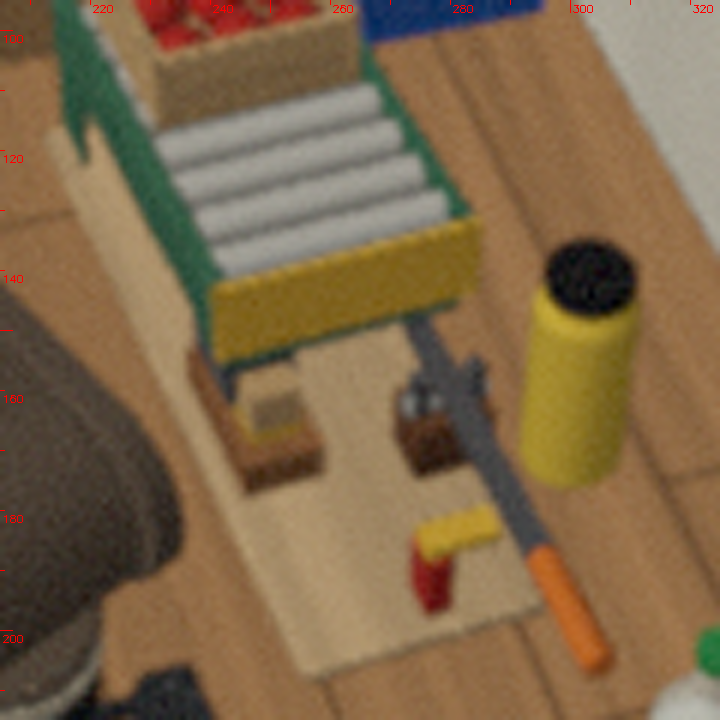

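```bash
python3 - <<'E'
from h import *
chk(); print(np.abs(env.state()["qvel"]).max())
print(env.job_done())
E
```

```text
t 18.78 pos [ 289.  -440.6  360.2] err [-191.1 -220.5   60.2] roterr [-0.     0.001 -0.001] F [-1.2 -0.   1. ] op 0.576 j [-1.11  0.22  1.59 -0.01  1.31 -1.17]
0.08976200117767649
the job is handed in; nothing more can be done
None
```

I did the whole job in the order asked and handed it in at about 18.8 s; the hand-in reports no verdict.

- **Lifting and parking:** I levered the conveyor's end up with the pry bar and parked the bar under the yellow catch. The pictures showed the end staying up by itself.
- **Shim:** I took the shim nearest the base by its block and slid it in under the foot at a lean of about 40 degrees. I set it down on the sill and let it go.
- **Lowering:** I swung the bar out of the catch, eased it up until the conveyor no longer pressed on it, and let go. The arm then backed well clear.

**Last checks**
- **Conveyor:** its end plate sits between its rest and parked heights in the last picture, as expected when it is on the shim.
- **Bar:** it lies across the fulcrum between the cheeks, in its lane and clear of the catch. It sits a few mm towards the handle from where it started.
- **Other things:** those in view at the end look unmoved. The arm hid the other look-alike shims in the last top picture.
- **Forces:** the highest wrist force I saw was about 21 N. That was when the bar pressed up against the lip, and I backed it off.

**Less certain**
- **Block-to-foot gap:** my estimate is 2 to 5 mm. The top camera read the sill edge up to about 2.7 mm off, and the last reading of the block was about 2 mm further out than the one before.
- **Squareness:** the shim may be up to about 1.5 degrees off square.
- **Arm at hand-in:** it still had about 0.09 rad/s of residual joint motion, but it was touching nothing.

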